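Unload tested circuit boards from under a hold-down bar into numbered trays

ROBOT

A 6-joint arm with a two-finger parallel gripper is mounted at the origin on the work surface. World frame = base frame: x ahead of the robot, y to its left, z up, the work surface at z = 0. Lengths are in m, angles in rad, forces in N, time in s.
With the tool pointing down it reaches from about 0.35 to 1 m from the base axis. Payload 7.1 kg.
Tool frame: the origin (TCP) lies on the centre line of the jaws, within the pads' length; the fingertips stand 17 mm ahead of it and the grasp point (between the pads) lies 2 mm behind it; z points along the fingers, y is the line along which they close (so a half turn about z gives the same grasp; the last joint's range is limited). The gripper opens to 85 mm and grips with 20 to 120 N. Pads are 22 mm wide; open, the fingers measure 114 mm over their backs; the gripper's body (76 mm by 85 mm) begins 54 mm behind the grasp point. The pads swing forward as they close: fully open they stand 13 mm farther back than shut.
Start: joints at [-1.123, 0.423, 1.63, -0, 1.089, -0.019], TCP at [0.281, -0.558, 0.248] pointing down, gripper open.
Joint ranges: [-3, 3], [-0.9, 2.11], [0.09, 2.58], [-1.31, 4.45], [0.11, 2.69], [-2.54, 2.54]. Speed limits (rad/s): [2.39, 2.39, 3.01, 3.14, 3.14, 3.14].

INTERFACE

Orientations are given as a rotation vector (axis times angle).
In Python, from cell import bot, optics, job gives the robot as it stands.
- The arm moves only by the tool carry_out, never from a script. Its argument "rows" is a list of rows, each an object with "linear": the shift along the world's x, y, z in units of 0.4 m (1.0 is 0.4 m), a list of three; "dr": the turn, a rotation vector about the world's x, y, z in units of 60 degrees (1.0 is 60 degrees), a list of three; "jaw": the finger opening in mm, from 0 to 85.4. In form: [{"linear": [x, y, z], "dr": [ax, ay, az], "jaw": jaw}, ...]. A call has 1 to 20 rows; each row is the pose to reach, as a shift and turn from the pose commanded when the call began; what a row does not reach only later rows make up. A row lasts 1/10 s, in which the tool goes at most 50 mm and 8.59 degrees, less where a joint would pass 70% of its speed; a pose out of reach is approached as far as the arm can. A call with a number of a shift or a turn outside -1 to 1 is refused whole. A call with a gripper value outside its range is refused whole. The fingers move at their own pace and stop on an object; "squeeze" is the grip in N (left out, the last holds). Time passes only in rows, so rows that repeat a pose let the fingers close. It gives the time, the measured TCP pose, the force, the opening and the grip force at its end, in the units of the state.
- bot.state(): the state, without advancing time (a new reading comes with each control period).
- optics.read_camera(name): name is "scene" or "top" or "wrist"; returns (picture, depth): 400x640x3 uint8, blue, green, red; 400x640 float32, m along the optical axis (not along the pixel's ray), 0 where there is no reading.
- optics.camera_params(name): a dict with "mtx" (3x3 intrinsics, pixels), "distortion" ([k1, k2, p1, p2, k3] as OpenCV has them; the pictures are not rectified), "R" (3x3) and "t" (3): a world point X has camera coordinates R X + t; the wrist camera has in their place "hand_eye" (4x4, takes a point from camera to tool coordinates, whose origin is the TCP and whose axes are the flange's). Camera axes: x right, y down, z forward; pixel columns grow to the right and rows downward; lengths in m; the calibration is good to about 2 mm. A picture is of the moment at which its call begins: read the wrist's pose just before it. camera_params takes no time and is no camera call.
- job.sign_off(): hands the job in; it is judged then, once.
The state is a dict: "clock": time; "joint_positions": joint angles; "qvel": joint speeds; "tau": joint torques, N m; "ee_pos": TCP position; "eef_rot": TCP orientation; "ft_force": force on the tool from outside, world axes, zero at the start; "ft_torque": the same for the moment, N m; "grip_width": opening from 0.0 (shut) to 1.0 (fully open); "grip_force": force on a finger pad.
Only numpy, scipy, OpenCV 4.12 (cv2) and the standard library are available. Lean on these libraries where they do the work, as an engineer would, in place of code of your own. Each camera call takes 0.05 s, during which the arm holds its last target. There are 200 camera calls.

TASK

The circuit boards in the test fixture have passed: swing the red hold-down bar right up, slide each board forward out of its lane, and lay it flat in the tray of its own colour and number of dots, filling the trays strictly in number order (1 red, 2 green, 3 blue, 4 yellow; skip any colour that is missing) and letting go of each before the next. When all boards are put away, swing the empty fixture's bar fully down again; leave the other things on the bench where they are.

Things in the scene. Friction and masses are not known exactly. Their poses are not given: they have to be found in the camera images.
- fixture: grey test fixture, fixed: a bed 190 mm deep (x) and 304 mm wide (y), flat top 20 mm above the table. Origin on the table under the middle of its four lanes; -x is the way out of the lanes (towards the robot), z up. The lanes lie side by side along y at -99, -33, +33 and +99 mm; a board in its lane is centred at x = 0 of the fixture. In front the bed is a flat apron to x = -100 mm
- lane_lips (a point): middle of the aluminium lips that overhang both long edges of each board by 4 mm (2 mm above it), 11 mm above the bed, from x = -18 to +45 mm of the fixture: a board can leave its lane only by sliding level along -x; it is clear of the lips once moved 65 mm. In front of the lips low rails (5 mm, as high as a board) run to x = -61 mm. Side play in a lane is 1.5 mm each way
- bar (a joint): the red hold-down bar, a U-shaped frame across all lanes, hinged behind them: 0 = down (just above the boards, 30 to 40 mm in front of lane centre, so that a board's black block cannot pass), grows as it is lifted up and back to its stop at 1.75 rad (a little past upright). Stiff hinge: it stays wherever it is left; about 6 N at its knob moves it
- bar_hinge (a point): middle of the bar's hinge axis, 75 mm behind lane centre, 40 mm above the table; the axis runs along the fixture's y; the point has the fixture's axes
- bar_knob (a point): centre of the bar's black grip knob, a cylinder 20 mm across and 24 mm long along y: pinch its two flat ends from above; it can turn between the pads. Bar down: 137 mm in front of (-x) and 10 mm above the hinge axis, mid-way between the two middle lanes, 30 mm above the bed, on a 10 mm wide arm 22 mm in front of the bar. It swings with the bar
- rack: dark base plate, 130 x 290 x 8 mm, fixed, carrying the four trays side by side along its y (70 mm apart); origin on the table under its centre
- board_red_block (a point): centre of the black cooling block on the red circuit board number 1 (1 white dot(s) on top of the block). The block is 32 (x) x 24 (y) x 36 mm and stands in the middle of the board, 90 (x) x 54 (y) x 5 mm, about 150 g; this point lies 23 mm above the board's underside and 18 mm below the block's top. Pinch the block across its y. May be absent (None)
- board_green_block (a point): centre of the black cooling block on the green circuit board number 2 (2 white dot(s) on top of the block). The block is 32 (x) x 24 (y) x 36 mm and stands in the middle of the board, 90 (x) x 54 (y) x 5 mm, about 150 g; this point lies 23 mm above the board's underside and 18 mm below the block's top. Pinch the block across its y. May be absent (None)
- board_blue_block (a point): centre of the black cooling block on the blue circuit board number 3 (3 white dot(s) on top of the block). The block is 32 (x) x 24 (y) x 36 mm and stands in the middle of the board, 90 (x) x 54 (y) x 5 mm, about 150 g; this point lies 23 mm above the board's underside and 18 mm below the block's top. Pinch the block across its y. May be absent (None)
- board_yellow_block (a point): centre of the black cooling block on the yellow circuit board number 4 (4 white dot(s) on top of the block). The block is 32 (x) x 24 (y) x 36 mm and stands in the middle of the board, 90 (x) x 54 (y) x 5 mm, about 150 g; this point lies 23 mm above the board's underside and 18 mm below the block's top. Pinch the block across its y. May be absent (None)
- tray_red_in (a point): centre of the inner floor of the red tray number 1 (1 white dot(s) on its floor): fixed, open-topped, inside 98 (x) x 62 (y) mm, walls 11 mm above this floor, which lies 11 mm above the table
- tray_green_in (a point): centre of the inner floor of the green tray number 2 (2 white dot(s) on its floor): fixed, open-topped, inside 98 (x) x 62 (y) mm, walls 11 mm above this floor, which lies 11 mm above the table
- tray_blue_in (a point): centre of the inner floor of the blue tray number 3 (3 white dot(s) on its floor): fixed, open-topped, inside 98 (x) x 62 (y) mm, walls 11 mm above this floor, which lies 11 mm above the table
- tray_yellow_in (a point): centre of the inner floor of the yellow tray number 4 (4 white dot(s) on its floor): fixed, open-topped, inside 98 (x) x 62 (y) mm, walls 11 mm above this floor, which lies 11 mm above the table
- socket: an upright steel socket, 24 mm across, 45 mm tall, standing between the fixture and the tray rack; bystander; origin under its centre
- pedal_box: a blue pedal enclosure, 70 x 115 x 36 mm (46 mm with its knobs), lying behind; bystander; origin under its centre
- flux_jar: a small jar, 52 mm across, 60 mm tall, near the robot; bystander; origin under its centre
- driver: a screwdriver about 170 mm long, lying near the robot; bystander; origin at its underside
- spool: a grey solder spool, 56 mm across, 44 mm tall, at the left; bystander; origin under its centre
- mug: a white mug, 76 mm across, 90 mm tall, at the right; bystander; origin under its centre
- meter: a yellow hand meter, 140 x 75 x 35 mm, lying behind; bystander; origin under its centre
Mind the look-alikes: they are no part of the job. What is shaped like the part that bears board_blue_block but turquoise is not meant. What is shaped like the part that bears board_red_block but pink is not meant.

How it is judged:
On the way, in this order (a step that is already met when the one before it is completed fails the run):
1. the hold-down bar is lifted right up (past 1.45 rad) (value of joint bar above 1.45 rad), for 0.2 s.
2. the red board lies in the red tray (number 1), let go of, the hand withdrawn 50 mm or more (horizontal distance between board_red_block and tray_red_in below 0.01 m and z of board_red_block in the frame of tray_red_in below 0.028 m and angle between board_red_block's own z axis and vertical below 0.1 rad and angle between the x axis of board_red_block and the x axis of tray_red_in, either way round below 0.15 rad and distance between the grasp point and board_red_block above 0.05 m), for 0.2 s.
3. the green board lies in the green tray (number 2), let go of, the hand withdrawn 50 mm or more (horizontal distance between board_green_block and tray_green_in below 0.01 m and z of board_green_block in the frame of tray_green_in below 0.028 m and angle between board_green_block's own z axis and vertical below 0.1 rad and angle between the x axis of board_green_block and the x axis of tray_green_in, either way round below 0.15 rad and distance between the grasp point and board_green_block above 0.05 m), for 0.2 s.
4. the blue board lies in the blue tray (number 3), let go of, the hand withdrawn 50 mm or more (horizontal distance between board_blue_block and tray_blue_in below 0.01 m and z of board_blue_block in the frame of tray_blue_in below 0.028 m and angle between board_blue_block's own z axis and vertical below 0.1 rad and angle between the x axis of board_blue_block and the x axis of tray_blue_in, either way round below 0.15 rad and distance between the grasp point and board_blue_block above 0.05 m), for 0.2 s.
5. the yellow board lies in the yellow tray (number 4), let go of, the hand withdrawn 50 mm or more (horizontal distance between board_yellow_block and tray_yellow_in below 0.01 m and z of board_yellow_block in the frame of tray_yellow_in below 0.028 m and angle between board_yellow_block's own z axis and vertical below 0.1 rad and angle between the x axis of board_yellow_block and the x axis of tray_yellow_in, either way round below 0.15 rad and distance between the grasp point and board_yellow_block above 0.05 m), for 0.2 s.
At the end, for the whole second after the job is handed in: Every board present lies flat on the floor of the tray of its colour (within 10 mm of its centre, turned at most 0.15 rad from it or from half a turn, tilted under 0.1 rad), released and staying so, and the hold-down bar is down (below 0.1 rad) (horizontal distance between board_red_block and tray_red_in below 0.01 m and z of board_red_block in the frame of tray_red_in below 0.028 m and angle between each of board_red_block, board_green_block, board_blue_block, board_yellow_block's own z axis and vertical below 0.1 rad and angle between the x axis of board_red_block and the x axis of tray_red_in, either way round below 0.15 rad and horizontal distance between board_green_block and tray_green_in below 0.01 m and z of board_green_block in the frame of tray_green_in below 0.028 m and angle between the x axis of board_green_block and the x axis of tray_green_in, either way round below 0.15 rad and horizontal distance between board_blue_block and tray_blue_in below 0.01 m and z of board_blue_block in the frame of tray_blue_in below 0.028 m and angle between the x axis of board_blue_block and the x axis of tray_blue_in, either way round below 0.15 rad and horizontal distance between board_yellow_block and tray_yellow_in below 0.01 m and z of board_yellow_block in the frame of tray_yellow_in below 0.028 m and angle between the x axis of board_yellow_block and the x axis of tray_yellow_in, either way round below 0.15 rad and value of joint bar below 0.1 rad); the robot touches nothing.
It fails at once if a bystander is shoved (moved more than 30 mm) (distance of any of socket, pedal_box, flux_jar, driver, spool, mug, meter from where it was at the start of the episode above 0.03 m).
Of board_red, board_green, board_blue, board_yellow only 3 to 4 are there at a start; the rules pass over those that are not, and their reading is None.
At some moment in a run one of board_red, board_green, board_blue, board_yellow may be knocked a few centimetres aside while the robot is not near it.
Once in a run the grip may slacken for a moment while it holds something.
It also fails if it takes over 210 s, if anything falls off the work surface, if the arm or the gripper's body presses on something with over 40 N, if the wrist force passes 120 N, or if a joint passes its speed limit or range.

## Working session

There is one attempt and no reset: what is moved stays moved. The work goes in short steps, Python scripts to look and compute and a tool call to move; the robot and the scene stay as the last step left them, time stands still between calls to the robot, and variables do not carry over. Pictures are saved under pics/ and viewed, at most 18 in all, crops included, and the job is handed in when it is done.

Besides the shell and the picture viewer there is one more tool, called after "Request:" as a command line: name --argument value ..., lists and objects as JSON in quotes. carry_out: Moves the arm, as the interface text tells. Its arguments: {"type":"object","properties":{"rows":{"type":"array","items":{"type":"object","properties":{"linear":{"type":"array","items":{"type":"number"}},"dr":{"type":"array","items":{"type":"number"}},"jaw":{"type":"number"}}}},"squeeze":{"type":"number"}},"required":["rows"]}

```bash
ls; mkdir -p pics; cat > h.py <<'E'
import numpy as np, cv2
from scipy.spatial.transform import Rotation as Ro
from cell import bot, optics, job
def snap(name,fn=None):
    s=bot.state(); im,d=optics.read_camera(name); 
    if fn: cv2.imwrite('pics/'+fn+'.png',im)
    np.savez(''+name+'.npz',im=im,d=d,p=np.array(s['ee_pos']),r=np.array(s['eef_rot']))
    return s,im,d
def load(name):
    z=np.load(''+name+'.npz'); return z['im'],z['d'],z['p'],z['r']
def ray(name,uv):
    c=optics.camera_params(name); uv=np.array(uv,float).reshape(-1,1,2)
    n=cv2.undistortPoints(uv,np.array(c['mtx']),np.array(c['distortion'])).reshape(-1,2)
    v=np.c_[n,np.ones(len(n))]
    if name=='wrist':
        _,_,p,r=load(name); H=np.array(c['hand_eye']); R=Ro.from_rotvec(r).as_matrix()
        return R@H[:3,3]+p, v@(R@H[:3,:3]).T
    R=np.array(c['R']); t=np.array(c['t']); return -R.T@t, v@R
def atz(name,uv,z):
    o,v=ray(name,uv); return o+v*((z-o[2])/v[:,2])[:,None]
def cloud(name):
    im,d,_,_=load(name); h,w=d.shape
    g=np.stack(np.meshgrid(np.arange(w),np.arange(h)),-1).reshape(-1,2)
    o,v=ray(name,g); return (o+v*d.reshape(-1,1)).reshape(h,w,3)
E
python3 - <<'E'
from h import *
s,im,d=snap('top','top0'); s,im2,d2=snap('scene','scene0')
print(s)
c=optics.camera_params('top');print(c)
E
```

```text
pics
{'clock': 0.05, 'joint_positions': array([-1.12300707e+00,  4.23825656e-01,  1.63069214e+00,  4.72675969e-05,
        1.08858524e+00, -1.90053353e-02]), 'qvel': array([ 0.00027935, -0.00029515, -0.00073408, -0.00137852,  0.00069816,
       -0.00029814]), 'tau': array([ 6.23218020e-04, -5.58893394e+01, -2.82738805e+01,  6.73649834e-05,
        2.90866490e-03, -9.91520039e-06]), 'ee_pos': array([ 0.28107349, -0.55765398,  0.2475543 ]), 'eef_rot': array([-3.05497585e+00, -7.26223304e-01,  4.40299942e-04]), 'ft_force': array([-0.57069309,  0.12475655, -0.40866029]), 'ft_torque': array([ 0.03917138, -0.02283903, -0.03024992]), 'grip_force': 0.0, 'grip_width': 0.9985930291044554}
{'mtx': array([[440.35632994,   0.        , 316.27166543],
       [  0.        , 440.35632994, 201.12459447],
       [  0.        ,   0.        ,   1.        ]]), 'distortion': array([0.02792097, 0.        , 0.        , 0.        , 0.        ]), 'R': array([[-5.06767384e-03, -9.99730532e-01,  2.26535020e-02],
       [-9.82846450e-01,  8.03112328e-04, -1.84423995e-01],
       [ 1.84356105e-01, -2.31995147e-02, -9.82585675e-01]]), 't': array([-0.02810708,  0.56176627,  1.25231592])}
```

View pics/top0.png

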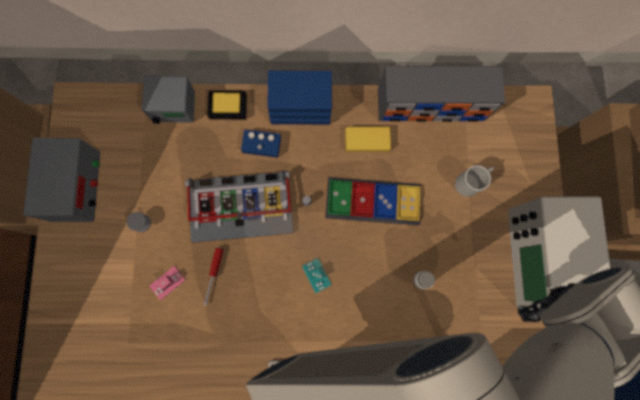

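View pics/scene0.png

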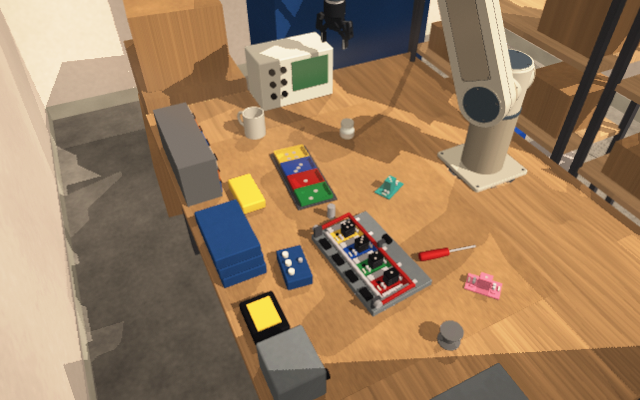

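The top view shows the fixture around (240,207), with boards red, green, blue and yellow from left to right at (206,205), (228,203), (250,202) and (271,200). The rack is at (375,200), its trays ordered green, red, blue, yellow. The socket stands at (307,200), and the pink and turquoise look-alikes lie in front. I'll enlarge the crop to measure.

```bash
python3 - <<'E'
from h import *
im,d,_,_=load('top')
a=cv2.resize(im[165:247,180:310],None,fx=6,fy=6,interpolation=cv2.INTER_CUBIC)
cv2.imwrite('pics/fx.png',a)
b=cv2.resize(im[165:237,315:435],None,fx=6,fy=6,interpolation=cv2.INTER_CUBIC)
cv2.imwrite('pics/rk.png',b)
E
```

```text
(no output)
```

View pics/fx.png

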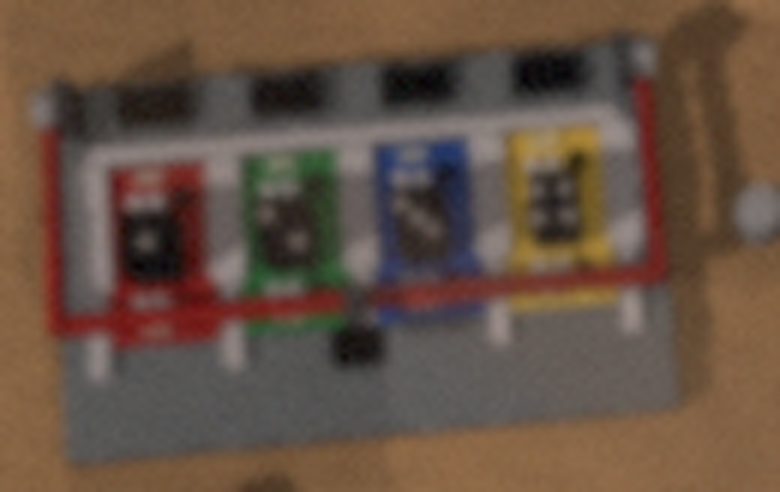

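View pics/rk.png

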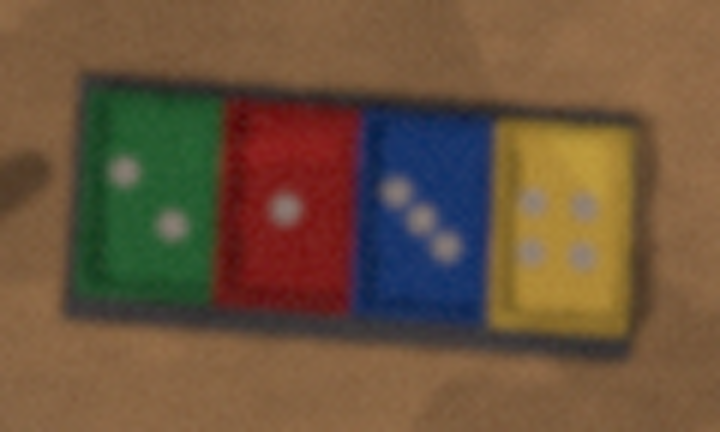

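The crops give: block tops at (150,242), (290,230), (418,222), (553,205); knob at (358,345); front bed corners at (70,460) and (678,405). In the rack crop, the dots are at green (124,172)/(172,226), red (286,210), blue (421,220) and yellow centre (557,229).

```bash
python3 - <<'E'
from h import *
def F(l,ox,oy): return [(ox+(x+.5)/6-.5,oy+(y+.5)/6-.5) for x,y in l]
b=atz('top',F([(150,242),(290,230),(418,222),(553,205)],180,165),.061);print('blocks',b.round(4))
k=atz('top',F([(358,345)],180,165),.058);print('knob',k.round(4))
c=atz('top',F([(70,460),(678,405)],180,165),.02);print('front',c.round(4), np.linalg.norm(c[0]-c[1]))
e=c[0]-c[1];yaw=np.arctan2(-e[0],e[1]);print('yaw',yaw)
x=np.array([np.cos(yaw),np.sin(yaw),0]); print('origin',c.mean(0)+.1*x)
t=atz('top',F([(148,199),(286,210),(421,220),(557,229)],315,165),.011);print('trays',t.round(4))
e=t[0]-t[3];ty=np.arctan2(-e[0],e[1]);print('tyaw',ty,np.linalg.norm(e)/3)
sk=atz('top',F([(760,210)],180,165),.045);print('socket',sk)
C=cloud('top'); 
for u,v in [(206,206),(271,199),(239,222),(360,195)]: print(C[v-1:v+2,u-1:u+2].reshape(-1,3).mean(0).round(3))
print(optics.camera_params('wrist'))
E
```

```text
blocks [[0.5491 0.2963 0.061 ]
 [0.555  0.2289 0.061 ]
 [0.5589 0.1669 0.061 ]
 [0.5673 0.1013 0.061 ]]
knob [[0.4988 0.1949 0.058 ]]
front [[0.4472 0.3404 0.02  ]
 [0.4735 0.0409 0.02  ]] 0.3006458340234405
yaw 0.08765594656699854
origin [0.55997812 0.19939634 0.02      ]
trays [[ 0.58   -0.1013  0.011 ]
 [ 0.5742 -0.1719  0.011 ]
 [ 0.5689 -0.2409  0.011 ]
 [ 0.5642 -0.3105  0.011 ]]
tyaw -0.07528840889766154 0.06991438141501431
socket [[ 5.67801631e-01 -8.92345942e-05  4.50000000e-02]]
[0.546 0.293 0.059]
[0.566 0.103 0.062]
[0.498 0.194 0.068]
[ 0.589 -0.165  0.01 ]
{'mtx': array([[319.98636872,   0.        , 316.93135635],
       [  0.        , 319.98636872, 201.05612912],
       [  0.        ,   0.        ,   1.        ]]), 'distortion': array([-0.03634904,  0.        ,  0.        ,  0.        ,  0.        ]), 'hand_eye': array([[-7.60769457e-04, -9.51380344e-01, -3.08017633e-01,
         7.92245370e-02],
       [ 9.99999256e-01, -1.01757924e-03,  6.73130269e-04,
         3.29453716e-04],
       [-9.53835254e-04, -3.08016891e-01,  9.51380410e-01,
        -1.25717891e-01],
       [ 0.00000000e+00,  0.00000000e+00,  0.00000000e+00,
         1.00000000e+00]])}
```

Request:
carry_out --rows '[{"linear":[0.27,0.94,0],"dr":[0,0,0.88],"jaw":50},{"linear":[0.27,0.94,0],"dr":[0,0,0.88],"jaw":50},{"linear":[0.27,0.94,0],"dr":[0,0,0.88],"jaw":50},{"linear":[0.27,0.94,0],"dr":[0,0,0.88],"jaw":50},{"linear":[0.27,0.94,0],"dr":[0,0,0.88],"jaw":50},{"linear":[0.27,0.94,0],"dr":[0,0,0.88],"jaw":50},{"linear":[0.27,0.94,0],"dr":[0,0,0.88],"jaw":50},{"linear":[0.27,0.94,0],"dr":[0,0,0.88],"jaw":50},{"linear":[0.27,0.94,0],"dr":[0,0,0.88],"jaw":50},{"linear":[0.27,0.94,0],"dr":[0,0,0.88],"jaw":50}]' --squeeze 60

```text
clock: 1.1
ee_pos: [0.3894, -0.1813, 0.2483]
eef_rot: [2.412, 2.013, -0.0]
ft_force: [1.0, -0.9, -0.9]
grip_width: 0.583
grip_force: 0.0
```

Request:
carry_out --rows '[{"linear":[0.27,0.94,0],"dr":[0,0,0.88],"jaw":50},{"linear":[0.27,0.94,0],"dr":[0,0,0.88],"jaw":50},{"linear":[0.27,0.94,0],"dr":[0,0,0.88],"jaw":50},{"linear":[0.27,0.94,0],"dr":[0,0,0.88],"jaw":50},{"linear":[0.27,0.94,0],"dr":[0,0,0.88],"jaw":50},{"linear":[0.27,0.94,0],"dr":[0,0,0.88],"jaw":50},{"linear":[0.27,0.94,0],"dr":[0,0,0.88],"jaw":50},{"linear":[0.27,0.94,0],"dr":[0,0,0.88],"jaw":50},{"linear":[0.27,0.94,0],"dr":[0,0,0.88],"jaw":50},{"linear":[0.27,0.94,0],"dr":[0,0,0.88],"jaw":50}]'

```text
clock: 2.1
ee_pos: [0.4977, 0.1932, 0.2477]
eef_rot: [-1.269, -2.873, 0.002]
ft_force: [-1.0, -0.1, -0.0]
grip_width: 0.587
grip_force: 0.0
```

Request:
carry_out --rows '[{"linear":[0,0,0],"dr":[0,0,0.88],"jaw":50},{"linear":[0,0,0],"dr":[0,0,0.88],"jaw":50},{"linear":[0,0,0],"dr":[0,0,0.88],"jaw":50},{"linear":[0,0,0],"dr":[0,0,0.88],"jaw":50},{"linear":[0,0,0],"dr":[0,0,0.88],"jaw":50},{"linear":[0,0,0],"dr":[0,0,0.88],"jaw":50},{"linear":[0,0,0],"dr":[0,0,0.88],"jaw":50},{"linear":[0,0,0],"dr":[0,0,0.88],"jaw":50}]'

```text
clock: 2.9
ee_pos: [0.4973, 0.1923, 0.2483]
eef_rot: [0.133, -3.138, 0.001]
ft_force: [0.3, -0.0, 0.7]
grip_width: 0.585
grip_force: 0.0
```

```bash
python3 - <<'E'
from h import *
s,im,d=snap('wrist','w1'); print(s['clock'],s['ee_pos'],s['eef_rot'],s['joint_positions'].round(2))
R=Ro.from_rotvec(s['eef_rot']).as_matrix();print(R.round(3))
E
```

```text
2.9 [0.49733432 0.19227483 0.24825956] [ 1.33014640e-01 -3.13840541e+00  5.08377323e-04] [ 0.35  0.29  1.83 -0.    1.02 -1.31]
[[-0.996 -0.085 -0.   ]
 [-0.085  0.996 -0.   ]
 [ 0.    -0.    -1.   ]]
```

View pics/w1.png

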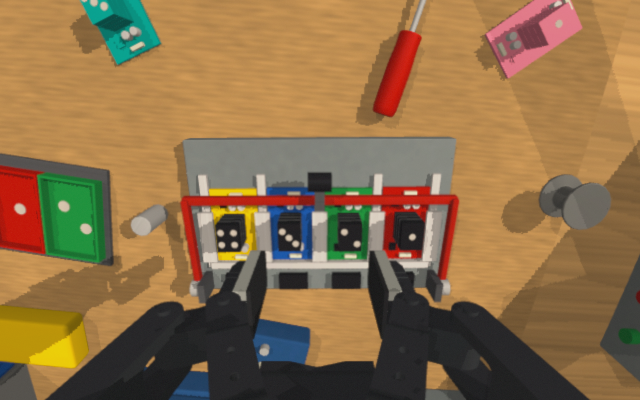

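The wrist view shows the knob at (319,182), the front bed corners at (185,140) and (455,139), and block tops from yellow (229,234) to red (409,237). I'll refine the crop with a measurement.

```bash
python3 - <<'E'
from h import *
im,_,_,_=load('wrist')
cv2.imwrite('pics/w1c.png',cv2.resize(im[130:300,180:465],None,fx=2.8,fy=2.8,interpolation=cv2.INTER_CUBIC))
C=cloud('wrist')
for u,v in [(319,182),(300,150),(229,234),(409,237),(319,225)]: print(C[v-2:v+3,u-2:u+3].reshape(-1,3).mean(0).round(4))
print(atz('wrist',[(319,182)],.06),atz('wrist',[(185,140),(455,139)],.02))
E
```

```text
[0.498  0.1938 0.0683]
[0.4758 0.1711 0.0203]
[0.565  0.1031 0.0611]
[0.5522 0.2953 0.0612]
[0.5586 0.1992 0.0315]
[[0.50016925 0.19402697 0.06      ]] [[0.47518567 0.04365584 0.02      ]
 [0.4490485  0.34037329 0.02      ]]
```

View pics/w1c.png

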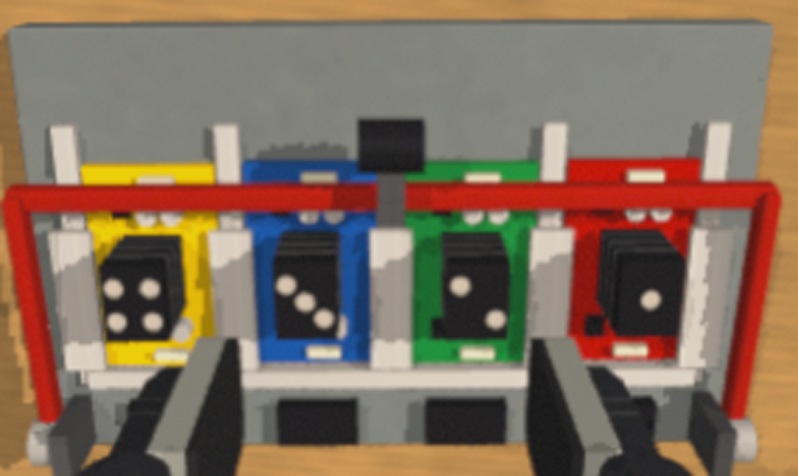

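Request:
carry_out --rows '[{"linear":[0.002,0.004,-0.12],"dr":[0,0,0],"jaw":50},{"linear":[0.002,0.004,-0.22],"dr":[0,0,0],"jaw":50},{"linear":[0.002,0.004,-0.3],"dr":[0,0,0],"jaw":50},{"linear":[0.002,0.004,-0.38],"dr":[0,0,0],"jaw":50},{"linear":[0.002,0.004,-0.43],"dr":[0,0,0],"jaw":50},{"linear":[0.002,0.004,-0.46],"dr":[0,0,0],"jaw":50},{"linear":[0.002,0.004,-0.46],"dr":[0,0,0],"jaw":50},{"linear":[0.002,0.004,-0.46],"dr":[0,0,0],"jaw":18},{"linear":[0.002,0.004,-0.46],"dr":[0,0,0],"jaw":18},{"linear":[0.002,0.004,-0.46],"dr":[0,0,0],"jaw":18},{"linear":[0.002,0.004,-0.46],"dr":[0,0,0],"jaw":18},{"linear":[0.002,0.004,-0.46],"dr":[0,0,0],"jaw":18},{"linear":[0.002,0.004,-0.46],"dr":[0,0,0],"jaw":18}]' --squeeze 50

```text
clock: 4.25
ee_pos: [0.4989, 0.1948, 0.0655]
eef_rot: [-0.141, 3.136, -0.001]
ft_force: [2.2, -6.5, -1.6]
grip_width: 0.267
grip_force: 53.2
```

Request:
carry_out --rows '[{"linear":[0.012,0.001,0.057],"dr":[0,0,0],"jaw":18},{"linear":[0.024,0.002,0.09],"dr":[0,0,0],"jaw":18},{"linear":[0.039,0.003,0.12],"dr":[0,0,0],"jaw":18},{"linear":[0.057,0.005,0.15],"dr":[0,0,0],"jaw":18},{"linear":[0.077,0.007,0.177],"dr":[0,0,0],"jaw":18},{"linear":[0.1,0.009,0.202],"dr":[0,0,0],"jaw":18},{"linear":[0.126,0.011,0.225],"dr":[0,0,0],"jaw":18},{"linear":[0.154,0.014,0.245],"dr":[0,0,0],"jaw":18},{"linear":[0.184,0.016,0.262],"dr":[0,0,0],"jaw":18},{"linear":[0.215,0.019,0.276],"dr":[0,0,0],"jaw":18},{"linear":[0.248,0.022,0.287],"dr":[0,0,0],"jaw":18},{"linear":[0.281,0.025,0.294],"dr":[0,0,0],"jaw":18},{"linear":[0.315,0.028,0.298],"dr":[0,0,0],"jaw":18},{"linear":[0.34,0.03,0.299],"dr":[0,0,0],"jaw":18},{"linear":[0.366,0.032,0.298],"dr":[0,0,0],"jaw":18},{"linear":[0.395,0.035,0.295],"dr":[0,0,0],"jaw":18},{"linear":[0.395,0.035,0.295],"dr":[0,0,0],"jaw":18},{"linear":[0.395,0.035,0.295],"dr":[0,0,0],"jaw":18}]'

```text
clock: 6.05
ee_pos: [0.6571, 0.2091, 0.1836]
eef_rot: [-0.14, 3.136, -0.001]
ft_force: [1.5, -4.7, -0.2]
grip_width: 0.255
grip_force: 49.2
```

Request:
carry_out --rows '[{"linear":[0,0,0],"dr":[0,0,0],"jaw":50},{"linear":[0,0,0],"dr":[0,0,0],"jaw":50},{"linear":[0,0,0],"dr":[0,0,0],"jaw":50},{"linear":[0,0,0.07],"dr":[0,0,0],"jaw":50},{"linear":[0,0,0.16],"dr":[0,0,0],"jaw":50},{"linear":[-0.1,-0.01,0.18],"dr":[0,0,0],"jaw":44},{"linear":[-0.2,-0.02,0.18],"dr":[0,0,0],"jaw":44},{"linear":[-0.3,-0.03,0.18],"dr":[0,0,0],"jaw":44},{"linear":[-0.36,-0.03,0.18],"dr":[0,0,0],"jaw":44},{"linear":[-0.36,-0.03,0.18],"dr":[0,0,0],"jaw":44}]'

```text
clock: 7.05
ee_pos: [0.5089, 0.1976, 0.2547]
eef_rot: [0.143, -3.137, -0.0]
ft_force: [0.2, -0.9, 0.9]
grip_width: 0.517
grip_force: 0.0
```

```bash
python3 - <<'E'
from h import *
s,im,d=snap('wrist','w2'); print(s['clock'],s['ee_pos'])
C=cloud('wrist'); np.save('C.npy',C)
# black top of blocks by height
m=(np.abs(C[...,2]-.061)<.004)&(C[...,0]<.61)&(im.max(-1)<80)
n,l,st,ce=cv2.connectedComponentsWithStats(m.astype(np.uint8))
for i in range(1,n):
    if st[i,4]>80:
        q=cv2.minAreaRect(C[l==i][:,:2].astype(np.float32)); print(ce[i].round(0),st[i,4],C[l==i].mean(0).round(4),np.array(q[0]).round(4),np.array(q[1]).round(4),round(q[2],1))
E
```

```text
7.05 [0.50894476 0.19756108 0.25465955]
[224. 224.] 452 [0.5686 0.1024 0.061 ] [0.5699 0.1016] [0.0314 0.0247] 4.7
[284. 223.] 484 [0.562  0.1668 0.0612] [0.5632 0.1665] [0.0321 0.0236] 5.0
[345. 225.] 540 [0.5574 0.2318 0.0613] [0.5582 0.2321] [0.0327 0.0242] 5.3
[406. 223.] 605 [0.5503 0.2974 0.061 ] [0.551 0.298] [0.0312 0.0248] 5.1
```

View pics/w2.png

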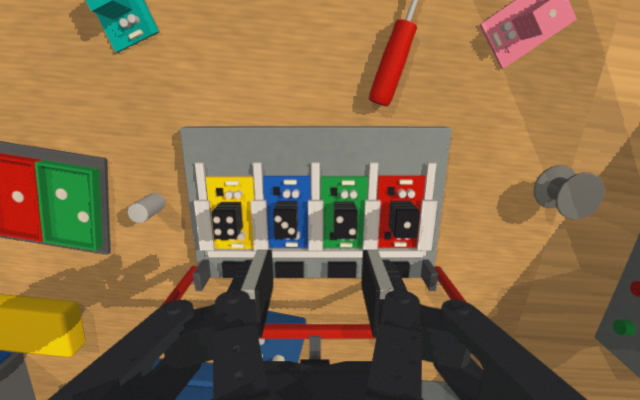

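The bar is up at the bottom of the picture, and all four boards are in their lanes: red block (406,223), green (345,225), blue (284,223), yellow (224,224). Next I grasp red.

Request:
carry_out --rows '[{"linear":[0.05,0.12,-0.1],"dr":[0,0,0],"jaw":44},{"linear":[0.1,0.25,-0.2],"dr":[0,0,0],"jaw":44},{"linear":[0.103,0.25,-0.3],"dr":[0,0,0],"jaw":44},{"linear":[0.103,0.25,-0.4],"dr":[0,0,0],"jaw":44},{"linear":[0.103,0.25,-0.46],"dr":[0,0,0],"jaw":44},{"linear":[0.103,0.25,-0.5],"dr":[0,0,0],"jaw":44},{"linear":[0.103,0.25,-0.5],"dr":[0,0,0],"jaw":44},{"linear":[0.103,0.25,-0.5],"dr":[0,0,0],"jaw":18},{"linear":[0.103,0.25,-0.5],"dr":[0,0,0],"jaw":18},{"linear":[0.103,0.25,-0.5],"dr":[0,0,0],"jaw":18},{"linear":[0.103,0.25,-0.5],"dr":[0,0,0],"jaw":18},{"linear":[0.103,0.25,-0.5],"dr":[0,0,0],"jaw":18},{"linear":[0.103,0.25,-0.5],"dr":[0,0,0],"jaw":18}]' --squeeze 50

```text
clock: 8.4
ee_pos: [0.5545, 0.2979, 0.0562]
eef_rot: [-0.141, 3.136, 0.002]
ft_force: [-0.3, -1.0, 7.4]
grip_width: 0.272
grip_force: 51.0
```

Request:
carry_out --rows '[{"linear":[-0.02,-0.002,0.002],"dr":[0,0,0],"jaw":18},{"linear":[-0.05,-0.0045,0.002],"dr":[0,0,0],"jaw":18},{"linear":[-0.08,-0.007,0.002],"dr":[0,0,0],"jaw":18},{"linear":[-0.11,-0.0095,0.002],"dr":[0,0,0],"jaw":18},{"linear":[-0.14,-0.012,0.002],"dr":[0,0,0],"jaw":18},{"linear":[-0.17,-0.015,0.002],"dr":[0,0,0],"jaw":18},{"linear":[-0.195,-0.017,0.002],"dr":[0,0,0],"jaw":18},{"linear":[-0.195,-0.017,0.002],"dr":[0,0,0],"jaw":18}]'

```text
clock: 9.2
ee_pos: [0.4743, 0.2911, 0.0561]
eef_rot: [-0.142, 3.137, 0.001]
ft_force: [1.2, 1.3, 5.1]
grip_width: 0.272
grip_force: 32.9
```

Request:
carry_out --rows '[{"linear":[0,0,0.02],"dr":[0,0,0],"jaw":18},{"linear":[0,0,0.06],"dr":[0,0,0],"jaw":18},{"linear":[0,0,0.14],"dr":[0,0,0],"jaw":18},{"linear":[0,0,0.24],"dr":[0,0,0],"jaw":18},{"linear":[0,-0.1,0.25],"dr":[0,0,0],"jaw":18},{"linear":[0,-0.2,0.25],"dr":[0,0,0],"jaw":18},{"linear":[0,-0.3,0.25],"dr":[0,0,-0.03],"jaw":18},{"linear":[0,-0.4,0.25],"dr":[0,0,-0.06],"jaw":18},{"linear":[0.05,-0.5,0.25],"dr":[0,0,-0.09],"jaw":18},{"linear":[0.1,-0.6,0.25],"dr":[0,0,-0.12],"jaw":18},{"linear":[0.14,-0.7,0.25],"dr":[0,0,-0.159],"jaw":18},{"linear":[0.18,-0.8,0.25],"dr":[0,0,-0.159],"jaw":18},{"linear":[0.22,-0.9,0.25],"dr":[0,0,-0.159],"jaw":18},{"linear":[0.26,-1.0,0.25],"dr":[0,0,-0.159],"jaw":18},{"linear":[0.26,-1.0,0.25],"dr":[0,0,-0.159],"jaw":18}]'

```text
clock: 10.7
ee_pos: [0.58, -0.1133, 0.1551]
eef_rot: [0.127, 3.138, -0.001]
ft_force: [-0.2, 1.5, -1.5]
grip_width: 0.267
grip_force: 55.7
```

```bash
python3 - <<'E'
from h import *
s,im,d=snap('wrist','w3'); print(s['clock'],s['ee_pos'],s['eef_rot'],s['grip_width'],s['grip_force'])
E
```

```text
10.7 [ 0.58001121 -0.11325276  0.15507478] [ 1.26697689e-01  3.13827960e+00 -1.40790263e-03] 0.266612115313953 55.660144686698914
```

View pics/w3.png

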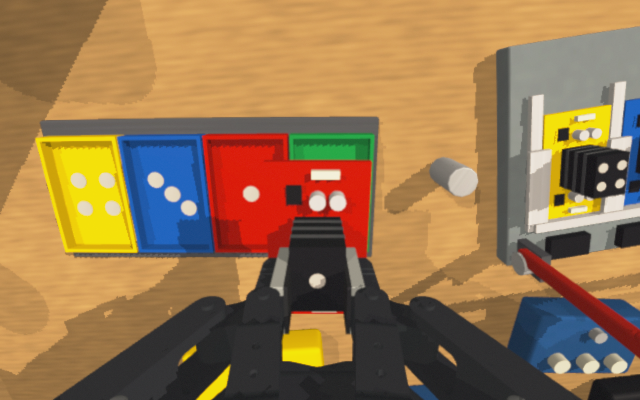

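The red board is held level above the rack. The dots are at yellow ≈(97,194), blue (172,194) and red (251,194), and the held block's dot is at (317,281).

```bash
python3 - <<'E'
from h import *
t=atz('wrist',[(97,194),(172,194),(251,194)],.011);print(t.round(4))
e=t[2]-t[0];print('yaw',np.arctan2(-e[0],e[1]),np.linalg.norm(e)/2)
print('block',atz('wrist',[(317,281)],.160).round(4))
C=cloud('wrist');print(C[278:284,314:320].reshape(-1,3).mean(0).round(4))
# board front edge direction (267..371, row161)
a=atz('wrist',[(270,161),(368,161)],.1+.014);e=a[1]-a[0];print('board yaw',np.arctan2(-e[0],e[1]),a.round(4))
E
```

```text
[[ 0.5664 -0.3107  0.011 ]
 [ 0.572  -0.2423  0.011 ]
 [ 0.5778 -0.172   0.011 ]]
yaw -0.08190532959469923 0.0695797520525873
block [[ 0.5768 -0.1133  0.16  ]]
[ 0.5742 -0.1133  0.1637]
board yaw -0.08119063661935838 [[ 0.5313 -0.1345  0.114 ]
 [ 0.5355 -0.083   0.114 ]]
```

Request:
carry_out --rows '[{"linear":[0.002,-0.08,0],"dr":[0,0,0],"jaw":18},{"linear":[0.004,-0.147,0],"dr":[0,0,0],"jaw":18},{"linear":[0.004,-0.147,0],"dr":[0,0,0],"jaw":18},{"linear":[0.004,-0.147,-0.08],"dr":[0,0,0],"jaw":18},{"linear":[0.004,-0.147,-0.16],"dr":[0,0,0],"jaw":18},{"linear":[0.004,-0.147,-0.21],"dr":[0,0,0],"jaw":18},{"linear":[0.004,-0.147,-0.24],"dr":[0,0,0],"jaw":18},{"linear":[0.004,-0.147,-0.26],"dr":[0,0,0],"jaw":18},{"linear":[0.004,-0.147,-0.267],"dr":[0,0,0],"jaw":18},{"linear":[0.004,-0.147,-0.267],"dr":[0,0,0],"jaw":18}]'

```text
clock: 11.75
ee_pos: [0.5803, -0.1682, 0.054]
eef_rot: [-0.12, -3.139, 0.001]
ft_force: [-20.1, -3.5, 50.4]
grip_width: 0.271
grip_force: 99.0
```

Request:
carry_out --rows '[{"linear":[0,0,0.03],"dr":[0,0,0],"jaw":18},{"linear":[0,0,0.07],"dr":[0,0,0],"jaw":18},{"linear":[0,0,0.07],"dr":[0,0,0],"jaw":18}]'

```text
clock: 12.05
ee_pos: [0.5823, -0.1678, 0.0788]
eef_rot: [0.119, 3.136, -0.001]
ft_force: [0.4, 1.3, -2.0]
grip_width: 0.268
grip_force: 78.6
```

```bash
python3 - <<'E'
from h import *
s,im,d=snap('wrist'); print(s['clock'],s['ee_pos'],s['eef_rot'],s['grip_width'],s['grip_force'],s['ft_force'])
cv2.imwrite('pics/w4.png',cv2.resize(im[90:350,130:450],None,fx=2.3,fy=2.3,interpolation=cv2.INTER_CUBIC))
E
```

```text
12.05 [ 0.58233594 -0.16777871  0.07876181] [ 1.19245152e-01  3.13559712e+00 -1.37213480e-03] 0.2676623371180449 78.57381483307108 [ 0.36693879  1.25885097 -2.00986821]
```

View pics/w4.png

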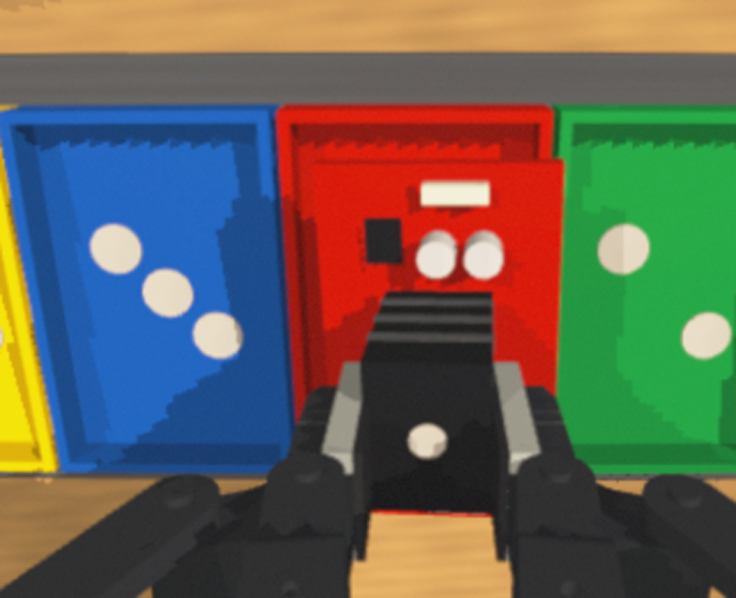

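The board is held slightly right of (+y) and above the red tray. Its front corners in the crop are (313,163) and (563,158), and the tray's inner front corners are (297,125) and (541,125).

```bash
python3 - <<'E'
from h import *
f=lambda l:[(130+(x+.5)/2.3-.5,90+(y+.5)/2.3-.5) for x,y in l]
b=atz('wrist',f([(313,163),(563,158)]),.0477);print('board',b.round(4),np.linalg.norm(b[1]-b[0]))
t=atz('wrist',f([(297,125),(541,125)]),.022);print('tray in',t.round(4),np.linalg.norm(t[1]-t[0]))
o=atz('wrist',f([(278,107),(552,107)]),.022);print('tray out',o.round(4))
print('blue dot mid',atz('wrist',f([(167,293)]),.011), 'green',atz('wrist',f([((623+706)/2,(249+335)/2)]),.011))
u=np.array([np.cos(.081),-np.sin(.081)])
print('b centre',b.mean(0)[:2]+.045*u,'tray c',t.mean(0)[:2]+.049*u,'block',atz('wrist',f([(427,441)]),.0837))
for q in (b,t,o): e=q[1]-q[0];print(np.arctan2(-e[0],e[1]))
E
```

```text
board [[ 0.5316 -0.1897  0.0477]
 [ 0.5346 -0.136   0.0477]] 0.05377478314985819
tray in [[ 0.5265 -0.197   0.022 ]
 [ 0.5311 -0.137   0.022 ]] 0.06020493171590562
tray out [[ 0.5218 -0.2011  0.022 ]
 [ 0.5269 -0.1341  0.022 ]]
blue dot mid [[ 0.57190689 -0.24215562  0.011     ]] green [[ 0.58231693 -0.10208157  0.011     ]]
b centre [ 0.57792296 -0.16648749] tray c [ 0.57766776 -0.17095691] block [[ 0.57922905 -0.16861069  0.0837    ]]
-0.05628438446754807
-0.0768531853116258
-0.07698367004352696
```

Request:
carry_out --rows '[{"linear":[-0.004,-0.011,0],"dr":[0,0,-0.019],"jaw":18},{"linear":[-0.004,-0.011,0],"dr":[0,0,-0.019],"jaw":18},{"linear":[-0.004,-0.011,0],"dr":[0,0,-0.019],"jaw":18},{"linear":[-0.004,-0.011,-0.03],"dr":[0,0,-0.019],"jaw":18},{"linear":[-0.004,-0.011,-0.05],"dr":[0,0,-0.019],"jaw":18},{"linear":[-0.004,-0.011,-0.06],"dr":[0,0,-0.019],"jaw":18},{"linear":[-0.004,-0.011,-0.065],"dr":[0,0,-0.019],"jaw":18},{"linear":[-0.004,-0.011,-0.065],"dr":[0,0,-0.019],"jaw":18},{"linear":[-0.004,-0.011,-0.065],"dr":[0,0,-0.019],"jaw":18}]' --squeeze 40

```text
clock: 13.0
ee_pos: [0.5795, -0.1725, 0.0504]
eef_rot: [0.152, 3.138, -0.0]
ft_force: [-0.2, -0.4, -0.8]
grip_width: 0.265
grip_force: 78.5
```

Request:
carry_out --rows '[{"linear":[0,0,-0.003],"dr":[0,0,0],"jaw":18},{"linear":[0,0,-0.006],"dr":[0,0,0],"jaw":18},{"linear":[0,0,-0.006],"dr":[0,0,0],"jaw":18},{"linear":[0,0,-0.006],"dr":[0,0,0],"jaw":18}]'

```text
clock: 13.4
ee_pos: [0.5794, -0.1726, 0.0481]
eef_rot: [0.152, 3.138, -0.0]
ft_force: [0.5, -0.1, -1.0]
grip_width: 0.266
grip_force: 78.2
```

Request:
carry_out --rows '[{"linear":[0,0,-0.003],"dr":[0,0,0],"jaw":18},{"linear":[0,0,-0.003],"dr":[0,0,0],"jaw":44},{"linear":[0,0,-0.003],"dr":[0,0,0],"jaw":44},{"linear":[0,0,-0.003],"dr":[0,0,0],"jaw":44},{"linear":[0,0,0.04],"dr":[0,0,0],"jaw":44},{"linear":[0,0,0.14],"dr":[0,0,0],"jaw":44},{"linear":[0,0,0.25],"dr":[0,0,0],"jaw":44},{"linear":[0,0.1,0.35],"dr":[0,0,0],"jaw":44},{"linear":[0,0.2,0.4],"dr":[0,0,0],"jaw":44},{"linear":[0,0.25,0.4],"dr":[0,0,0],"jaw":44},{"linear":[0,0.25,0.4],"dr":[0,0,0],"jaw":44},{"linear":[0,0.25,0.4],"dr":[0,0,0],"jaw":44}]' --squeeze 50

```text
clock: 14.6
ee_pos: [0.5793, -0.0724, 0.2088]
eef_rot: [0.15, 3.137, -0.001]
ft_force: [1.0, -1.1, -0.4]
grip_width: 0.515
grip_force: 0.0
```

```bash
cat >> h.py <<'E'
def blocks():
    im,_,_,_=load('wrist'); C=cloud('wrist'); z=C[...,2]
    m=(z>.045)&(z<.066)&(im.max(-1)<85)
    n,l,st,ce=cv2.connectedComponentsWithStats(cv2.erode(m.astype(np.uint8),np.ones((2,2))))
    for i in range(1,n):
        if st[i,4]>60:
            P=C[l==i]; q=cv2.minAreaRect(P[:,:2].astype(np.float32))
            print(ce[i].round(0),st[i,4],'z',np.median(P[:,2]).round(4),np.array(q[0]).round(4),np.array(q[1]).round(4),round(q[2],1))
E
python3 - <<'E'
from h import *
s,im,d=snap('wrist','w5'); print(s['clock'],s['ee_pos'])
blocks()
E
```

```text
14.6 [ 0.57928211 -0.07239301  0.20881801]
[636. 137.] 263 z 0.0506 [0.5588 0.2208] [0.0319 0.0041] 3.9
[580. 146.] 1110 z 0.0605 [0.5634 0.1662] [0.0324 0.026 ] 4.1
[507. 160.] 948 z 0.0606 [0.57   0.1005] [0.0329 0.025 ] 4.8
[211. 192.] 819 z 0.0523 [ 0.5757 -0.1714] [0.0239 0.0325] 85.8
```

View pics/w5.png

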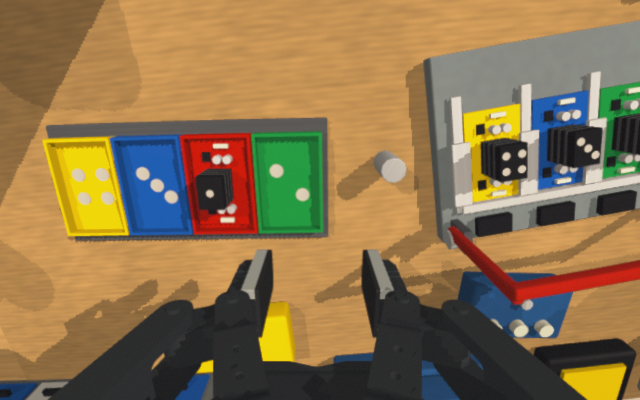

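The red board lies flat in its tray, with its block at (213,190) in the picture. Next is green.

Request:
carry_out --rows '[{"linear":[-0.02,0.12,0],"dr":[0,0,0.05],"jaw":44},{"linear":[-0.03,0.24,0],"dr":[0,0,0.1],"jaw":44},{"linear":[-0.045,0.36,0],"dr":[0,0,0.15],"jaw":44},{"linear":[-0.054,0.48,0],"dr":[0,0,0.176],"jaw":44},{"linear":[-0.054,0.6,0],"dr":[0,0,0.176],"jaw":44},{"linear":[-0.054,0.7,0],"dr":[0,0,0.176],"jaw":44},{"linear":[-0.054,0.761,0],"dr":[0,0,0.176],"jaw":44},{"linear":[-0.054,0.761,-0.1],"dr":[0,0,0.176],"jaw":44},{"linear":[-0.054,0.761,-0.2],"dr":[0,0,0.176],"jaw":44},{"linear":[-0.054,0.761,-0.29],"dr":[0,0,0.176],"jaw":44},{"linear":[-0.054,0.761,-0.35],"dr":[0,0,0.176],"jaw":44},{"linear":[-0.054,0.761,-0.382],"dr":[0,0,0.176],"jaw":44},{"linear":[-0.054,0.761,-0.382],"dr":[0,0,0.176],"jaw":44},{"linear":[-0.054,0.761,-0.382],"dr":[0,0,0.176],"jaw":18},{"linear":[-0.054,0.761,-0.382],"dr":[0,0,0.176],"jaw":18},{"linear":[-0.054,0.761,-0.382],"dr":[0,0,0.176],"jaw":18},{"linear":[-0.054,0.761,-0.382],"dr":[0,0,0.176],"jaw":18},{"linear":[-0.054,0.761,-0.382],"dr":[0,0,0.176],"jaw":18},{"linear":[-0.054,0.761,-0.382],"dr":[0,0,0.176],"jaw":18}]'

```text
clock: 16.55
ee_pos: [0.5585, 0.2321, 0.0565]
eef_rot: [-0.138, 3.136, 0.001]
ft_force: [-0.4, -2.1, 6.3]
grip_width: 0.268
grip_force: 50.3
```

Request:
carry_out --rows '[{"linear":[-0.02,-0.002,0.002],"dr":[0,0,0],"jaw":18},{"linear":[-0.05,-0.0045,0.002],"dr":[0,0,0],"jaw":18},{"linear":[-0.08,-0.007,0.002],"dr":[0,0,0],"jaw":18},{"linear":[-0.11,-0.0095,0.002],"dr":[0,0,0],"jaw":18},{"linear":[-0.14,-0.012,0.002],"dr":[0,0,0],"jaw":18},{"linear":[-0.17,-0.015,0.002],"dr":[0,0,0],"jaw":18},{"linear":[-0.195,-0.017,0.002],"dr":[0,0,0],"jaw":18},{"linear":[-0.195,-0.017,0.002],"dr":[0,0,0],"jaw":18},{"linear":[-0.195,-0.017,0.02],"dr":[0,0,0],"jaw":18},{"linear":[-0.195,-0.017,0.06],"dr":[0,0,0],"jaw":18},{"linear":[-0.195,-0.017,0.14],"dr":[0,0,0],"jaw":18},{"linear":[-0.195,-0.017,0.24],"dr":[0,0,0],"jaw":18},{"linear":[-0.195,-0.017,0.25],"dr":[0,0,0],"jaw":18}]'

```text
clock: 17.85
ee_pos: [0.4804, 0.2256, 0.1585]
eef_rot: [-0.138, 3.135, 0.002]
ft_force: [-0.2, 0.3, -1.5]
grip_width: 0.266
grip_force: 49.3
```

Request:
carry_out --rows '[{"linear":[0,-0.1,0],"dr":[0,0,0],"jaw":18},{"linear":[0,-0.2,0],"dr":[0,0,-0.03],"jaw":18},{"linear":[0.03,-0.3,0],"dr":[0,0,-0.06],"jaw":18},{"linear":[0.08,-0.4,0],"dr":[0,0,-0.09],"jaw":18},{"linear":[0.13,-0.5,0],"dr":[0,0,-0.12],"jaw":18},{"linear":[0.18,-0.6,0],"dr":[0,0,-0.16],"jaw":18},{"linear":[0.22,-0.7,0],"dr":[0,0,-0.16],"jaw":18},{"linear":[0.255,-0.78,0],"dr":[0,0,-0.16],"jaw":18},{"linear":[0.255,-0.82,0],"dr":[0,0,-0.16],"jaw":18},{"linear":[0.255,-0.82,-0.08],"dr":[0,0,-0.16],"jaw":18},{"linear":[0.255,-0.82,-0.16],"dr":[0,0,-0.16],"jaw":18},{"linear":[0.255,-0.82,-0.19],"dr":[0,0,-0.16],"jaw":18},{"linear":[0.255,-0.82,-0.19],"dr":[0,0,-0.16],"jaw":18},{"linear":[0.255,-0.82,-0.19],"dr":[0,0,-0.16],"jaw":18}]'

```text
clock: 19.25
ee_pos: [0.5816, -0.1025, 0.0795]
eef_rot: [-0.125, -3.139, -0.0]
ft_force: [-0.2, -1.0, -0.9]
grip_width: 0.273
grip_force: 49.4
```

```bash
cat >> h.py <<'E'
def colorpts(name,z0,z1):
    im,_,_,_=load(name); C=cloud(name); hsv=cv2.cvtColor(im,cv2.COLOR_BGR2HSV)
    return im,C,hsv,(C[...,2]>z0)&(C[...,2]<z1)
E
python3 - <<'E'
from h import *
s,im,d=snap('wrist'); print(s['clock'],s['ee_pos'],s['eef_rot'],s['grip_width'],s['grip_force'],s['ft_force'])
cv2.imwrite('pics/w6.png',cv2.resize(im[90:350,130:450],None,fx=2.3,fy=2.3,interpolation=cv2.INTER_CUBIC))
E
```

```text
19.25 [ 0.58158298 -0.10247242  0.07946469] [-1.24551281e-01 -3.13863807e+00 -1.86707778e-04] 0.2725895003225364 49.42192018032074 [-0.16521279 -0.96477939 -0.90041858]
```

View pics/w6.png

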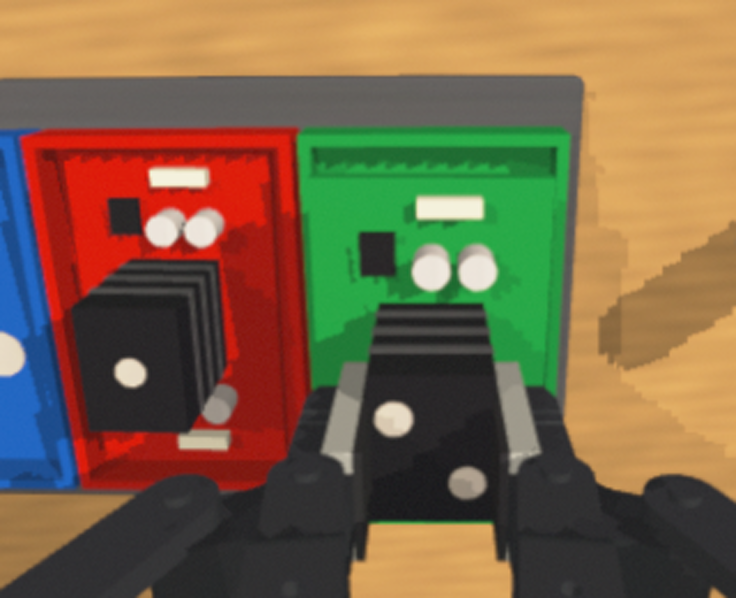

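The green board is above the green tray: its front edge runs (307,178) to (558,177) in the crop, and the tray's inner front edge runs (312,148) to (556,148).

```bash
python3 - <<'E'
from h import *
f=lambda l:[(130+(x+.5)/2.3-.5,90+(y+.5)/2.3-.5) for x,y in l]
b=atz('wrist',f([(307,178),(558,177)]),.048)
t=atz('wrist',f([(300,130),(570,130)]),.022)
u=np.array([np.cos(.079),-np.sin(.079)])
print('board c',b.mean(0)[:2]+.045*u,'tray c',t.mean(0)[:2]+.053*u, np.linalg.norm(b[1]-b[0]))
for q in (b,t): e=q[1]-q[0];print(np.arctan2(-e[0],e[1]))
print(atz('wrist',f([(430,451)]),.0842)); blocks()
E
```

```text
board c [ 0.58081017 -0.10235017] tray c [ 0.58235139 -0.10177838] 0.05457897166848341
-0.075985949831918
-0.07999258418557682
[[ 0.580854   -0.10292152  0.0842    ]]
[294. 200.] 249 z 0.0503 [ 0.5521 -0.1122] [0.007 0.01 ] 85.9
[189. 248.] 2504 z 0.0521 [ 0.575  -0.1719] [0.0243 0.0334] 84.5
[317. 229.] 566 z 0.0583 [ 0.5649 -0.1013] [0.023  0.0018] 85.6
[606. 312.] 137 z 0.0505 [0.6362 0.0666] [0.0023 0.0087] 4.6
```

Request:
carry_out --rows '[{"linear":[0.003,0.001,-0.03],"dr":[0,0,0],"jaw":18},{"linear":[0.003,0.001,-0.055],"dr":[0,0,0],"jaw":18},{"linear":[0.003,0.001,-0.07],"dr":[0,0,0],"jaw":18},{"linear":[0.003,0.001,-0.076],"dr":[0,0,0],"jaw":18},{"linear":[0.003,0.001,-0.076],"dr":[0,0,0],"jaw":18},{"linear":[0.003,0.001,-0.08],"dr":[0,0,0],"jaw":18},{"linear":[0.003,0.001,-0.08],"dr":[0,0,0],"jaw":18}]'

```text
clock: 20.0
ee_pos: [0.5832, -0.1026, 0.0475]
eef_rot: [0.125, 3.138, -0.0]
ft_force: [-1.1, 0.5, -0.8]
grip_width: 0.275
grip_force: 49.6
```

Request:
carry_out --rows '[{"linear":[0,0,0],"dr":[0,0,0],"jaw":44},{"linear":[0,0,0],"dr":[0,0,0],"jaw":44},{"linear":[0,0,0],"dr":[0,0,0],"jaw":44},{"linear":[0,0,0.04],"dr":[0,0,0],"jaw":44},{"linear":[0,0,0.14],"dr":[0,0,0],"jaw":44},{"linear":[0,0,0.25],"dr":[0,0,0],"jaw":44},{"linear":[0,0.05,0.35],"dr":[0,0,0],"jaw":44},{"linear":[0,0.1,0.4],"dr":[0,0,0],"jaw":44},{"linear":[0,0.1,0.4],"dr":[0,0,0],"jaw":44},{"linear":[0,0.1,0.4],"dr":[0,0,0],"jaw":44}]'

```text
clock: 21.0
ee_pos: [0.5829, -0.0624, 0.2081]
eef_rot: [0.124, 3.138, -0.001]
ft_force: [-0.3, 0.2, -0.1]
grip_width: 0.516
grip_force: 0.0
```

```bash
python3 - <<'E'
from h import *
s,im,d=snap('wrist','w7'); print(s['clock'],s['ee_pos'],s['eef_rot'])
blocks()
E
```

```text
21.0 [ 0.58290229 -0.06238819  0.20808018] [ 1.23661049e-01  3.13770326e+00 -5.77134557e-04]
[570. 148.] 1103 z 0.0605 [0.5633 0.1662] [0.0327 0.0255] 4.1
[498. 160.] 905 z 0.0607 [0.57   0.1006] [0.0323 0.0251] 5.1
[199. 188.] 808 z 0.0523 [ 0.5752 -0.1717] [0.0241 0.0323] 84.9
[274. 190.] 671 z 0.0523 [ 0.5828 -0.1026] [0.0224 0.0322] 84.5
```

Request:
carry_out --rows '[{"linear":[-0.02,0.12,0],"dr":[0,0,0.05],"jaw":44},{"linear":[-0.03,0.24,0],"dr":[0,0,0.1],"jaw":44},{"linear":[-0.049,0.36,0],"dr":[0,0,0.15],"jaw":44},{"linear":[-0.049,0.48,0],"dr":[0,0,0.16],"jaw":44},{"linear":[-0.049,0.572,0],"dr":[0,0,0.16],"jaw":44},{"linear":[-0.049,0.572,-0.1],"dr":[0,0,0.16],"jaw":44},{"linear":[-0.049,0.572,-0.2],"dr":[0,0,0.16],"jaw":44},{"linear":[-0.049,0.572,-0.29],"dr":[0,0,0.16],"jaw":44},{"linear":[-0.049,0.572,-0.35],"dr":[0,0,0.16],"jaw":44},{"linear":[-0.049,0.572,-0.38],"dr":[0,0,0.16],"jaw":44},{"linear":[-0.049,0.572,-0.38],"dr":[0,0,0.16],"jaw":44},{"linear":[-0.049,0.572,-0.38],"dr":[0,0,0.16],"jaw":18},{"linear":[-0.049,0.572,-0.38],"dr":[0,0,0.16],"jaw":18},{"linear":[-0.049,0.572,-0.38],"dr":[0,0,0.16],"jaw":18},{"linear":[-0.049,0.572,-0.38],"dr":[0,0,0.16],"jaw":18},{"linear":[-0.049,0.572,-0.38],"dr":[0,0,0.16],"jaw":18},{"linear":[-0.049,0.572,-0.38],"dr":[0,0,0.16],"jaw":18}]'

```text
clock: 22.75
ee_pos: [0.5638, 0.1664, 0.0561]
eef_rot: [-0.138, 3.137, 0.0]
ft_force: [-1.0, -0.9, 6.4]
grip_width: 0.269
grip_force: 50.3
```

Request:
carry_out --rows '[{"linear":[-0.02,-0.002,0.002],"dr":[0,0,0],"jaw":18},{"linear":[-0.05,-0.0045,0.002],"dr":[0,0,0],"jaw":18},{"linear":[-0.08,-0.007,0.002],"dr":[0,0,0],"jaw":18},{"linear":[-0.11,-0.0095,0.002],"dr":[0,0,0],"jaw":18},{"linear":[-0.14,-0.012,0.002],"dr":[0,0,0],"jaw":18},{"linear":[-0.17,-0.015,0.002],"dr":[0,0,0],"jaw":18},{"linear":[-0.195,-0.017,0.002],"dr":[0,0,0],"jaw":18},{"linear":[-0.195,-0.017,0.002],"dr":[0,0,0],"jaw":18},{"linear":[-0.195,-0.017,0.002],"dr":[0,0,0],"jaw":18}]'

```text
clock: 23.65
ee_pos: [0.4833, 0.1593, 0.0561]
eef_rot: [0.138, -3.136, 0.001]
ft_force: [-4.2, 0.9, 10.9]
grip_width: 0.267
grip_force: 50.9
```

Request:
carry_out --rows '[{"linear":[0,0,0.02],"dr":[0,0,0],"jaw":18},{"linear":[0,0,0.06],"dr":[0,0,0],"jaw":18},{"linear":[0,0,0.14],"dr":[0,0,0],"jaw":18},{"linear":[0,0,0.24],"dr":[0,0,0],"jaw":18},{"linear":[0,-0.05,0.25],"dr":[0,0,0],"jaw":18},{"linear":[0,-0.1,0.25],"dr":[0,0,0],"jaw":18},{"linear":[0,-0.1,0.25],"dr":[0,0,0],"jaw":18}]'

```text
clock: 24.35
ee_pos: [0.4842, 0.1179, 0.1561]
eef_rot: [0.135, -3.137, 0.001]
ft_force: [0.1, -0.2, -2.2]
grip_width: 0.272
grip_force: 49.5
```

Request:
carry_out --rows '[{"linear":[0,-0.1,0],"dr":[0,0,0],"jaw":18},{"linear":[0,-0.2,0],"dr":[0,0,-0.03],"jaw":18},{"linear":[0.03,-0.3,0],"dr":[0,0,-0.06],"jaw":18},{"linear":[0.08,-0.4,0],"dr":[0,0,-0.09],"jaw":18},{"linear":[0.12,-0.5,0],"dr":[0,0,-0.12],"jaw":18},{"linear":[0.16,-0.6,0],"dr":[0,0,-0.16],"jaw":18},{"linear":[0.2,-0.7,0],"dr":[0,0,-0.16],"jaw":18},{"linear":[0.222,-0.8,0],"dr":[0,0,-0.16],"jaw":18},{"linear":[0.222,-0.86,0],"dr":[0,0,-0.16],"jaw":18},{"linear":[0.222,-0.904,0],"dr":[0,0,-0.16],"jaw":18},{"linear":[0.222,-0.904,-0.08],"dr":[0,0,-0.16],"jaw":18},{"linear":[0.222,-0.904,-0.16],"dr":[0,0,-0.16],"jaw":18},{"linear":[0.222,-0.904,-0.19],"dr":[0,0,-0.16],"jaw":18},{"linear":[0.222,-0.904,-0.19],"dr":[0,0,-0.16],"jaw":18},{"linear":[0.222,-0.904,-0.19],"dr":[0,0,-0.16],"jaw":18}]'

```text
clock: 25.85
ee_pos: [0.5745, -0.2417, 0.0805]
eef_rot: [0.124, 3.139, -0.0]
ft_force: [0.3, -0.0, -1.8]
grip_width: 0.27
grip_force: 49.6
```

```bash
python3 - <<'E'
from h import *
s,im,d=snap('wrist'); print(s['clock'],s['ee_pos'],s['eef_rot'],s['grip_width'],s['grip_force'],s['ft_force'])
cv2.imwrite('pics/w8.png',cv2.resize(im[90:350,130:450],None,fx=2.3,fy=2.3,interpolation=cv2.INTER_CUBIC))
E
```

```text
25.85 [ 0.57453524 -0.24173778  0.08054727] [ 1.24454221e-01  3.13886767e+00 -2.40500427e-05] 0.2696042516240714 49.610077142715454 [ 0.25068523 -0.0161661  -1.75651161]
```

View pics/w8.png

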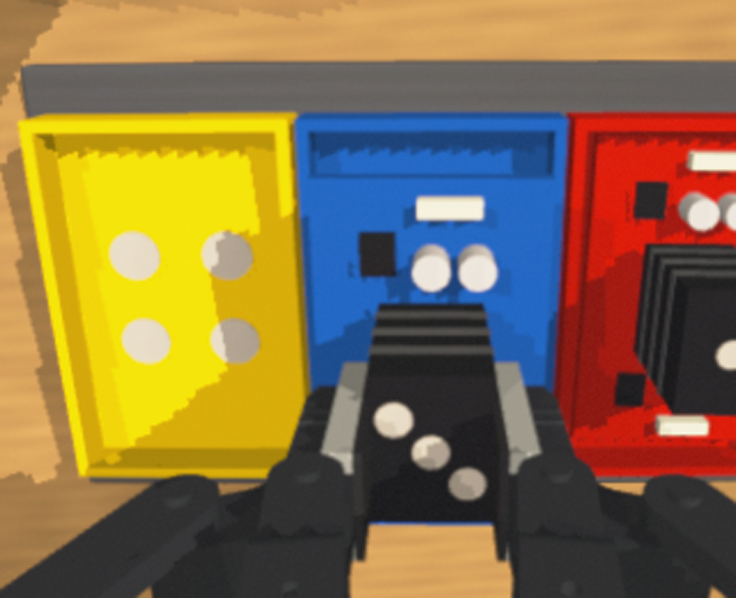

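The blue board is over the blue tray, whose outer front edge runs (297,115) to (567,115) in the crop, so it needs about −3 mm in x. I'll correct and lower it.

Request:
carry_out --rows '[{"linear":[-0.007,-0.001,-0.01],"dr":[0,0,0],"jaw":18},{"linear":[-0.007,-0.001,-0.03],"dr":[0,0,0],"jaw":18},{"linear":[-0.007,-0.001,-0.055],"dr":[0,0,0],"jaw":18},{"linear":[-0.007,-0.001,-0.07],"dr":[0,0,0],"jaw":18},{"linear":[-0.007,-0.001,-0.078],"dr":[0,0,0],"jaw":18},{"linear":[-0.007,-0.001,-0.083],"dr":[0,0,0],"jaw":18},{"linear":[-0.007,-0.001,-0.083],"dr":[0,0,0],"jaw":18},{"linear":[-0.007,-0.001,-0.083],"dr":[0,0,0],"jaw":18}]'

```text
clock: 26.7
ee_pos: [0.5707, -0.2423, 0.0471]
eef_rot: [-0.125, -3.138, -0.001]
ft_force: [-4.9, 1.1, 6.9]
grip_width: 0.269
grip_force: 50.6
```

Request:
carry_out --rows '[{"linear":[0,0,0],"dr":[0,0,0],"jaw":44},{"linear":[0,0,0],"dr":[0,0,0],"jaw":44},{"linear":[0,0,0],"dr":[0,0,0],"jaw":44},{"linear":[0,0,0.04],"dr":[0,0,0],"jaw":44},{"linear":[0,0,0.14],"dr":[0,0,0],"jaw":44},{"linear":[0,0,0.25],"dr":[0,0,0],"jaw":44},{"linear":[0,0.1,0.35],"dr":[0,0,0],"jaw":44},{"linear":[0.02,0.2,0.4],"dr":[0,0,0],"jaw":44},{"linear":[0.03,0.3,0.4],"dr":[0,0,0],"jaw":44},{"linear":[0.03,0.4,0.4],"dr":[0,0,0],"jaw":44},{"linear":[0.03,0.45,0.4],"dr":[0,0,0],"jaw":44},{"linear":[0.03,0.45,0.4],"dr":[0,0,0],"jaw":44},{"linear":[0.03,0.45,0.4],"dr":[0,0,0],"jaw":44}]'

```text
clock: 28.0
ee_pos: [0.5835, -0.0624, 0.2076]
eef_rot: [0.123, 3.138, -0.001]
ft_force: [-0.2, 0.2, 0.2]
grip_width: 0.514
grip_force: 0.0
```

```bash
python3 - <<'E'
from h import *
s,im,d=snap('wrist','w9'); print(s['clock'],s['ee_pos'],s['eef_rot'])
blocks()
E
```

```text
28.0 [ 0.58349653 -0.06238843  0.20764545] [ 1.23378320e-01  3.13808895e+00 -6.30552323e-04]
[496. 117.] 948 z 0.0607 [0.5322 0.0957] [0.032 0.025] 4.9
[126. 187.] 694 z 0.0521 [ 0.5701 -0.2418] [0.025  0.0326] 86.1
[199. 187.] 835 z 0.0523 [ 0.5757 -0.1718] [0.0242 0.0324] 84.9
[274. 189.] 682 z 0.0523 [ 0.5826 -0.1026] [0.0227 0.032 ] 85.1
```

Blue is placed. Yellow has been knocked about 38 mm forward along its lane and is still level, so I'll grasp it where it is now.

Request:
carry_out --rows '[{"linear":[-0.03,0.1,0],"dr":[0,0,0.05],"jaw":44},{"linear":[-0.06,0.2,0],"dr":[0,0,0.1],"jaw":44},{"linear":[-0.1,0.3,0],"dr":[0,0,0.15],"jaw":44},{"linear":[-0.128,0.395,0],"dr":[0,0,0.16],"jaw":44},{"linear":[-0.128,0.395,0],"dr":[0,0,0.16],"jaw":44},{"linear":[-0.128,0.395,-0.1],"dr":[0,0,0.16],"jaw":44},{"linear":[-0.128,0.395,-0.2],"dr":[0,0,0.16],"jaw":44},{"linear":[-0.128,0.395,-0.29],"dr":[0,0,0.16],"jaw":44},{"linear":[-0.128,0.395,-0.35],"dr":[0,0,0.16],"jaw":44},{"linear":[-0.128,0.395,-0.379],"dr":[0,0,0.16],"jaw":44},{"linear":[-0.128,0.395,-0.379],"dr":[0,0,0.16],"jaw":44},{"linear":[-0.128,0.395,-0.379],"dr":[0,0,0.16],"jaw":18},{"linear":[-0.128,0.395,-0.379],"dr":[0,0,0.16],"jaw":18},{"linear":[-0.128,0.395,-0.379],"dr":[0,0,0.16],"jaw":18},{"linear":[-0.128,0.395,-0.379],"dr":[0,0,0.16],"jaw":18},{"linear":[-0.128,0.395,-0.379],"dr":[0,0,0.16],"jaw":18},{"linear":[-0.128,0.395,-0.379],"dr":[0,0,0.16],"jaw":18}]'

```text
clock: 29.75
ee_pos: [0.5331, 0.0965, 0.0569]
eef_rot: [-0.137, 3.136, 0.002]
ft_force: [-0.3, 6.5, -0.5]
grip_width: 0.27
grip_force: 51.9
```

Request:
carry_out --rows '[{"linear":[-0.02,-0.002,0.002],"dr":[0,0,0],"jaw":18},{"linear":[-0.05,-0.0045,0.002],"dr":[0,0,0],"jaw":18},{"linear":[-0.08,-0.007,0.002],"dr":[0,0,0],"jaw":18},{"linear":[-0.115,-0.01,0.002],"dr":[0,0,0],"jaw":18},{"linear":[-0.115,-0.01,0.002],"dr":[0,0,0],"jaw":18},{"linear":[-0.115,-0.01,0.002],"dr":[0,0,0],"jaw":18},{"linear":[-0.115,-0.01,0.002],"dr":[0,0,0],"jaw":18}]'

```text
clock: 30.45
ee_pos: [0.4862, 0.0922, 0.0575]
eef_rot: [-0.138, 3.138, 0.001]
ft_force: [-4.4, 6.1, 1.4]
grip_width: 0.265
grip_force: 52.2
```

Request:
carry_out --rows '[{"linear":[0,0,0.02],"dr":[0,0,0],"jaw":18},{"linear":[0,0,0.06],"dr":[0,0,0],"jaw":18},{"linear":[0,0,0.14],"dr":[0,0,0],"jaw":18},{"linear":[0,0,0.24],"dr":[0,0,0],"jaw":18},{"linear":[0,-0.05,0.25],"dr":[0,0,0],"jaw":18},{"linear":[0,-0.1,0.25],"dr":[0,0,0],"jaw":18},{"linear":[0,-0.1,0.25],"dr":[0,0,0],"jaw":18}]'

```text
clock: 31.15
ee_pos: [0.4868, 0.05, 0.1578]
eef_rot: [-0.135, 3.135, -0.001]
ft_force: [-0.3, -0.3, -2.0]
grip_width: 0.262
grip_force: 51.8
```

Request:
carry_out --rows '[{"linear":[0,-0.1,0],"dr":[0,0,0],"jaw":18},{"linear":[0,-0.2,0],"dr":[0,0,-0.03],"jaw":18},{"linear":[0.03,-0.3,0],"dr":[0,0,-0.06],"jaw":18},{"linear":[0.08,-0.4,0],"dr":[0,0,-0.09],"jaw":18},{"linear":[0.12,-0.5,0],"dr":[0,0,-0.12],"jaw":18},{"linear":[0.16,-0.6,0],"dr":[0,0,-0.16],"jaw":18},{"linear":[0.18,-0.7,0],"dr":[0,0,-0.16],"jaw":18},{"linear":[0.2,-0.8,0],"dr":[0,0,-0.16],"jaw":18},{"linear":[0.2,-0.86,0],"dr":[0,0,-0.16],"jaw":18},{"linear":[0.2,-0.908,0],"dr":[0,0,-0.16],"jaw":18},{"linear":[0.2,-0.908,-0.08],"dr":[0,0,-0.16],"jaw":18},{"linear":[0.2,-0.908,-0.16],"dr":[0,0,-0.16],"jaw":18},{"linear":[0.2,-0.908,-0.19],"dr":[0,0,-0.16],"jaw":18},{"linear":[0.2,-0.908,-0.19],"dr":[0,0,-0.16],"jaw":18},{"linear":[0.2,-0.908,-0.19],"dr":[0,0,-0.16],"jaw":18}]'

```text
clock: 32.65
ee_pos: [0.5668, -0.3116, 0.0809]
eef_rot: [0.125, 3.138, -0.001]
ft_force: [0.1, -0.2, -1.8]
grip_width: 0.268
grip_force: 51.6
```

```bash
python3 - <<'E'
from h import *
s,im,d=snap('wrist'); print(s['clock'],s['ee_pos'],s['eef_rot'],s['grip_width'],s['grip_force'],s['ft_force'])
cv2.imwrite('pics/w10.png',cv2.resize(im[90:350,130:450],None,fx=2.3,fy=2.3,interpolation=cv2.INTER_CUBIC))
E
```

```text
32.65 [ 0.56678123 -0.31161526  0.08088621] [ 1.24622106e-01  3.13826908e+00 -6.08268848e-04] 0.2675487531148858 51.63932025432587 [ 0.05425091 -0.24262594 -1.82530096]
```

View pics/w10.png

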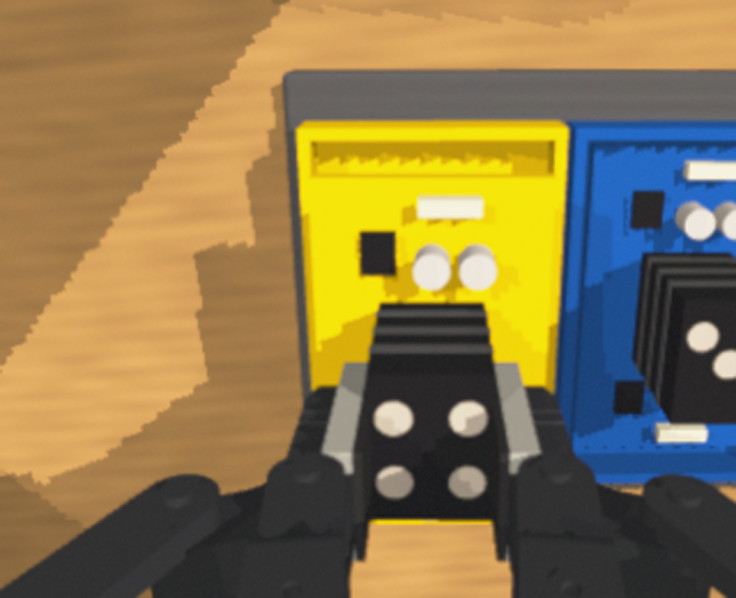

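The yellow board is centred over the yellow tray, whose front edge runs (297,122) to (568,122) in the crop. I'll lower and release it.

Request:
carry_out --rows '[{"linear":[-0.002,-0.001,-0.01],"dr":[0,0,0],"jaw":18},{"linear":[-0.002,-0.001,-0.03],"dr":[0,0,0],"jaw":18},{"linear":[-0.002,-0.001,-0.055],"dr":[0,0,0],"jaw":18},{"linear":[-0.002,-0.001,-0.07],"dr":[0,0,0],"jaw":18},{"linear":[-0.002,-0.001,-0.078],"dr":[0,0,0],"jaw":18},{"linear":[-0.002,-0.001,-0.082],"dr":[0,0,0],"jaw":18},{"linear":[-0.002,-0.001,-0.082],"dr":[0,0,0],"jaw":18},{"linear":[-0.002,-0.001,-0.082],"dr":[0,0,0],"jaw":18}]'

```text
clock: 33.5
ee_pos: [0.5646, -0.3117, 0.0477]
eef_rot: [-0.125, -3.138, -0.001]
ft_force: [-4.8, 3.1, 8.0]
grip_width: 0.268
grip_force: 53.0
```

Request:
carry_out --rows '[{"linear":[0,0,0],"dr":[0,0,0],"jaw":44},{"linear":[0,0,0],"dr":[0,0,0],"jaw":44},{"linear":[0,0,0],"dr":[0,0,0],"jaw":44},{"linear":[0,0,0.04],"dr":[0,0,0],"jaw":44},{"linear":[0,0,0.14],"dr":[0,0,0],"jaw":44},{"linear":[0,0,0.25],"dr":[0,0,0],"jaw":44},{"linear":[0,0.1,0.37],"dr":[0,0,0],"jaw":44},{"linear":[0,0.2,0.45],"dr":[0,0,0],"jaw":44},{"linear":[0,0.3,0.45],"dr":[0,0,0],"jaw":44},{"linear":[0,0.4,0.45],"dr":[0,0,0],"jaw":44},{"linear":[0,0.5,0.45],"dr":[0,0,0],"jaw":44},{"linear":[0,0.6,0.45],"dr":[0,0,0],"jaw":44},{"linear":[0,0.62,0.45],"dr":[0,0,0],"jaw":44},{"linear":[0,0.62,0.45],"dr":[0,0,0],"jaw":44},{"linear":[0,0.62,0.45],"dr":[0,0,0],"jaw":44}]'

```text
clock: 35.0
ee_pos: [0.5656, -0.0648, 0.2277]
eef_rot: [0.125, 3.138, -0.001]
ft_force: [0.5, -0.7, 0.3]
grip_width: 0.513
grip_force: 0.0
```

```bash
python3 - <<'E'
from h import *
s,im,d=snap('wrist','w11'); print(s['clock'],s['ee_pos'],s['eef_rot'])
blocks()
C=cloud('wrist'); m=(C[...,2]>.12)&(C[...,1]>.17)&(C[...,1]<.24)&(C[...,0]>.58)
for u,v in [(u,v) for v in range(250,330,10) for u in [600,620]]: print(u,v,C[v,u].round(3),im[v,u])
E
```

```text
35.0 [ 0.56556528 -0.06482185  0.22773562] [ 1.25108866e-01  3.13817935e+00 -7.53455658e-04]
[ 78. 198.] 523 z 0.052 [ 0.5637 -0.3108] [0.024  0.0323] 85.3
[144. 199.] 570 z 0.0522 [ 0.5701 -0.2422] [0.0246 0.0322] 85.1
[212. 199.] 681 z 0.0523 [ 0.5751 -0.1714] [0.0237 0.0316] 84.2
[281. 201.] 571 z 0.0524 [ 0.5828 -0.1026] [0.0226 0.0323] 85.2
600 250 [0.695 0.282 0.001] [ 85 148 199]
620 250 [0.697 0.308 0.002] [ 84 145 195]
600 260 [0.709 0.285 0.001] [ 85 146 198]
620 260 [0.713 0.314 0.   ] [ 82 140 187]
600 270 [0.625 0.143 0.149] [ 27  40 136]
620 270 [0.625 0.157 0.151] [ 22  30 145]
600 280 [0.629 0.138 0.155] [ 25  38 199]
620 280 [0.631 0.154 0.155] [ 18  34 195]
600 290 [0.755 0.295 0.001] [ 76 133 177]
620 290 [0.758 0.323 0.001] [ 74 127 170]
600 300 [0.77  0.297 0.002] [ 73 125 167]
620 300 [0.774 0.327 0.001] [ 73 126 169]
600 310 [0.787 0.301 0.002] [ 75 127 169]
620 310 [0.789 0.329 0.003] [ 73 127 170]
600 320 [0.804 0.305 0.002] [ 74 127 171]
620 320 [0.807 0.334 0.002] [ 79 133 179]
```

```bash
python3 - <<'E'
import numpy as np
C=np.load('C.npy')
for u,v in [(290,326),(290,331),(350,331),(350,335),(316,335),(316,340),(316,345),(316,350),(316,354),(316,358)]: print(u,v,C[v,u].round(4))
E
```

```text
290 326 [0.6223 0.1836 0.1488]
290 331 [0.6217 0.1841 0.1559]
350 331 [0.6173 0.2354 0.1556]
350 335 [0.6229 0.2362 0.1539]
316 335 [0.6235 0.2067 0.1562]
316 340 [0.6275 0.207  0.1577]
316 345 [0.6335 0.2076 0.157 ]
316 350 [0.6381 0.208  0.158 ]
316 354 [0.6381 0.208  0.1626]
316 358 [0.6401 0.2082 0.165 ]
```

Request:
carry_out --rows '[{"linear":[-0.06,0.1,0.1],"dr":[0,0,0.05],"jaw":50},{"linear":[-0.12,0.2,0.12],"dr":[0,0,0.1],"jaw":50},{"linear":[-0.16,0.3,0.12],"dr":[0,0,0.15],"jaw":50},{"linear":[-0.16,0.4,0.12],"dr":[0,0,0.16],"jaw":50},{"linear":[-0.16,0.5,0.12],"dr":[0,0,0.16],"jaw":50},{"linear":[-0.16,0.6,0.12],"dr":[0,0,0.16],"jaw":50},{"linear":[-0.16,0.66,0.12],"dr":[0,0,0.16],"jaw":50},{"linear":[-0.16,0.66,0.12],"dr":[0,0,0.16],"jaw":50},{"linear":[-0.16,0.66,0.12],"dr":[0,0,0.16],"jaw":85},{"linear":[-0.16,0.66,0.12],"dr":[0,0,0.16],"jaw":85}]'

```text
clock: 36.05
ee_pos: [0.5015, 0.1984, 0.275]
eef_rot: [0.135, -3.138, 0.001]
ft_force: [-0.1, -0.6, -1.2]
grip_width: 0.902
grip_force: 0.0
```

```bash
python3 - <<'E'
from h import *
s,im,d=snap('wrist'); print(s['clock'],s['ee_pos'],s['eef_rot'])
cv2.imwrite('pics/w12.png',im[150:400])
C=cloud('wrist');np.save('C2.npy',C)
m=(C[...,2]>.12)&(C[...,1]>.18)&(C[...,1]<.23)&(C[...,0]>.6)&(C[...,0]<.7)&(C[...,2]<.21)
n,l,st,ce=cv2.connectedComponentsWithStats(m.astype(np.uint8))
for i in range(1,n):
    if st[i,4]>30: P=C[l==i]; print(ce[i].round(),st[i],P.min(0).round(4),P.max(0).round(4),P.mean(0).round(4),im[l==i].mean(0))
E
```

```text
36.05 [0.50154118 0.19836799 0.27500412] [ 1.34990371e-01 -3.13829108e+00  7.74196889e-04]
[314. 336.] [ 287  316   54   51 1404] [0.6166 0.1801 0.1455] [0.6407 0.2299 0.1875] [0.6282 0.2057 0.1637] [ 33.47222222  39.71225071 104.5982906 ]
```

View pics/w12.png

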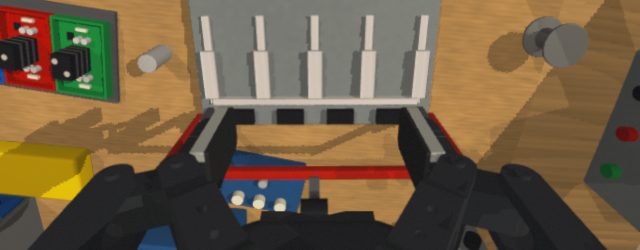

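The empty lanes are clear and the bar is still upright. The knob is just visible at (313,205), with its front face at x≈0.640 and its top at z≈0.1875. I'll grip it and swing it down.

Request:
carry_out --rows '[{"linear":[0.1,0.006,0],"dr":[0,0,0],"jaw":50},{"linear":[0.2,0.013,0],"dr":[0,0,0],"jaw":50},{"linear":[0.3,0.02,0],"dr":[0,0,0],"jaw":50},{"linear":[0.381,0.026,0],"dr":[0,0,0],"jaw":50},{"linear":[0.381,0.026,0],"dr":[0,0,0],"jaw":50},{"linear":[0.381,0.026,0],"dr":[0,0,0],"jaw":50},{"linear":[0.381,0.026,-0.08],"dr":[0,0,0],"jaw":50},{"linear":[0.381,0.026,-0.16],"dr":[0,0,0],"jaw":50},{"linear":[0.381,0.026,-0.2],"dr":[0,0,0],"jaw":50},{"linear":[0.381,0.026,-0.228],"dr":[0,0,0],"jaw":50},{"linear":[0.381,0.026,-0.228],"dr":[0,0,0],"jaw":50},{"linear":[0.381,0.026,-0.228],"dr":[0,0,0],"jaw":18},{"linear":[0.381,0.026,-0.228],"dr":[0,0,0],"jaw":18},{"linear":[0.381,0.026,-0.228],"dr":[0,0,0],"jaw":18},{"linear":[0.381,0.026,-0.228],"dr":[0,0,0],"jaw":18},{"linear":[0.381,0.026,-0.228],"dr":[0,0,0],"jaw":18},{"linear":[0.381,0.026,-0.228],"dr":[0,0,0],"jaw":18}]' --squeeze 50

```text
clock: 37.8
ee_pos: [0.6547, 0.2089, 0.1859]
eef_rot: [-0.138, 3.136, -0.003]
ft_force: [0.7, -6.1, 2.7]
grip_width: 0.265
grip_force: 49.1
```

Request:
carry_out --rows '[{"linear":[-0.036,-0.003,0.003],"dr":[0,0,0],"jaw":18},{"linear":[-0.073,-0.006,0.003],"dr":[0,0,0],"jaw":18},{"linear":[-0.108,-0.009,0],"dr":[0,0,0],"jaw":18},{"linear":[-0.14,-0.012,-0.009],"dr":[0,0,0],"jaw":18},{"linear":[-0.173,-0.015,-0.02],"dr":[0,0,0],"jaw":18},{"linear":[-0.204,-0.018,-0.034],"dr":[0,0,0],"jaw":18},{"linear":[-0.234,-0.021,-0.051],"dr":[0,0,0],"jaw":18},{"linear":[-0.261,-0.023,-0.071],"dr":[0,0,0],"jaw":18},{"linear":[-0.287,-0.025,-0.094],"dr":[0,0,0],"jaw":18},{"linear":[-0.311,-0.027,-0.119],"dr":[0,0,0],"jaw":18},{"linear":[-0.331,-0.029,-0.146],"dr":[0,0,0],"jaw":18},{"linear":[-0.349,-0.031,-0.175],"dr":[0,0,0],"jaw":18},{"linear":[-0.364,-0.032,-0.206],"dr":[0,0,0],"jaw":18},{"linear":[-0.376,-0.033,-0.238],"dr":[0,0,0],"jaw":18},{"linear":[-0.384,-0.034,-0.27],"dr":[0,0,0],"jaw":18},{"linear":[-0.388,-0.034,-0.29],"dr":[0,0,0],"jaw":18},{"linear":[-0.388,-0.034,-0.295],"dr":[0,0,0],"jaw":18},{"linear":[-0.388,-0.034,-0.295],"dr":[0,0,0],"jaw":18}]'

```text
clock: 39.6
ee_pos: [0.4953, 0.1945, 0.0656]
eef_rot: [0.138, -3.132, 0.005]
ft_force: [-8.9, -10.9, 1.4]
grip_width: 0.259
grip_force: 68.2
```

Request:
carry_out --rows '[{"linear":[0,0,-0.005],"dr":[0,0,0],"jaw":18},{"linear":[0,0,-0.01],"dr":[0,0,0],"jaw":18},{"linear":[0,0,-0.01],"dr":[0,0,0],"jaw":18}]'

```text
clock: 39.9
ee_pos: [0.4948, 0.1945, 0.0618]
eef_rot: [0.138, -3.131, 0.006]
ft_force: [-10.9, -10.1, 3.8]
grip_width: 0.263
grip_force: 68.8
```

Request:
carry_out --rows '[{"linear":[0.004,0,-0.005],"dr":[0,0,0],"jaw":18},{"linear":[0.004,0,-0.01],"dr":[0,0,0],"jaw":18},{"linear":[0.004,0,-0.01],"dr":[0,0,0],"jaw":18},{"linear":[0.004,0,-0.01],"dr":[0,0,0],"jaw":18}]'

```text
clock: 40.3
ee_pos: [0.4947, 0.1944, 0.0574]
eef_rot: [0.138, -3.127, 0.006]
ft_force: [-15.6, -8.2, 4.1]
grip_width: 0.262
grip_force: 69.6
```

Request:
carry_out --rows '[{"linear":[-0.008,0,0],"dr":[0,0,0],"jaw":18},{"linear":[-0.008,0,0],"dr":[0,0,0],"jaw":18},{"linear":[-0.008,0,0],"dr":[0,0,0],"jaw":50},{"linear":[-0.008,0,0],"dr":[0,0,0],"jaw":50},{"linear":[-0.008,0,0],"dr":[0,0,0],"jaw":50},{"linear":[-0.008,0,0.08],"dr":[0,0,0],"jaw":50},{"linear":[-0.008,0,0.18],"dr":[0,0,0],"jaw":50},{"linear":[-0.008,0,0.3],"dr":[0,0,0],"jaw":50},{"linear":[-0.008,0,0.4],"dr":[0,0,0],"jaw":50},{"linear":[-0.008,0,0.48],"dr":[0,0,0],"jaw":50},{"linear":[-0.008,0,0.48],"dr":[0,0,0],"jaw":50},{"linear":[-0.008,0,0.48],"dr":[0,0,0],"jaw":50}]'

```text
clock: 41.5
ee_pos: [0.4973, 0.1971, 0.2509]
eef_rot: [-0.138, 3.136, 0.001]
ft_force: [0.6, 0.5, -0.6]
grip_width: 0.585
grip_force: 0.0
```

```bash
python3 - <<'E'
from h import *
s,im,d=snap('wrist','w13'); print(s['clock'],s['ee_pos'],s['ft_force'])
C=cloud('wrist'); hsv=cv2.cvtColor(im,cv2.COLOR_BGR2HSV)
red=((hsv[...,0]<8)|(hsv[...,0]>172))&(hsv[...,1]>150)&(C[...,0]>.45)&(C[...,0]<.65)&(C[...,1]>.02)&(C[...,1]<.38)&(C[...,2]>.025)
P=C[red];print(len(P),P.min(0),P.max(0))
f=red&(C[...,0]<.55);ys,xs=np.where(f);print(xs.min(),xs.max(),ys.min(),ys.max(),np.percentile(C[f][:,2],[5,50,95]).round(4))
k=(im.max(-1)<70)&(C[...,1]>.17)&(C[...,1]<.22)&(C[...,0]<.53)&(C[...,0]>.46)&(C[...,2]>.03);print(k.sum(),C[k].mean(0),np.percentile(C[k][:,2],[5,50,95]),np.percentile(C[k][:,0],[5,50,95]))
E
```

```text
41.5 [0.49730229 0.19706201 0.25092802] [ 0.57374072  0.47070925 -0.56111868]
3697 [0.50772413 0.04651888 0.02751006] [0.63813945 0.35650399 0.04366077]
179 450 192 230 [0.0325 0.0373 0.0408]
11671 [0.48469868 0.19298975 0.30119523] [0.2499226  0.31440055 0.32389315] [0.47813642 0.48294033 0.49935061]
```

```bash
python3 - <<'E'
from h import *
def f(nm):
    im,_,_,_=load(nm);C=cloud(nm);hsv=cv2.cvtColor(im,cv2.COLOR_BGR2HSV)
    b=(C[...,1]>.02)&(C[...,1]<.38)&(C[...,2]>.025)&(C[...,2]<.1)
    red=((hsv[...,0]<8)|(hsv[...,0]>172))&(hsv[...,1]>130)&b&(C[...,0]>.48)&(C[...,0]<.56)&(C[...,1]<.26)
    k=(im.max(-1)<70)&b&(C[...,1]>.175)&(C[...,1]<.21)&(C[...,0]<.53)&(C[...,0]>.47)
    print(nm,red.sum(),C[red].mean(0).round(4),np.percentile(C[red][:,2],[10,50,90]).round(4),'knob',k.sum(),C[k].mean(0).round(4),np.percentile(C[k][:,2],[50,95]).round(4))
f('wrist'); f('top')
np.savez('top_old.npz',**np.load('top.npz'))
snap('top'); f('top')
E
```

```text
wrist 1827 [0.5307 0.1435 0.0369] [0.0335 0.0372 0.0387] knob 422 [0.4976 0.1937 0.0595] [0.0603 0.0622]
top 169 [0.5301 0.1438 0.0431] [0.0396 0.043  0.0466] knob 85 [0.502  0.1943 0.0635] [0.0649 0.0705]<stdin>:7: RuntimeWarning: Mean of empty slice.
  ret = um.true_divide(
Traceback (most recent call last):
IndexError: index -1 is out of bounds for axis 0 with size 0
```

View pics/w13.png

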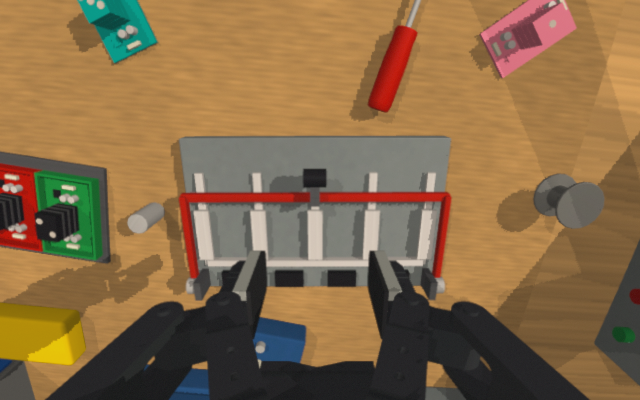

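The bar is down: the knob top is at 0.060 m, matching the spec, with the knob at (315,178) and the lanes empty. I'll do one last board check from the scene camera, then hand in.

```bash
python3 - <<'E'
from h import *
s,im,_=snap('scene');C=cloud('scene')
m=((abs(C[...,2]-.052)<.005)&(im.max(-1)<110)&(C[...,1]<-.05)&(C[...,1]>-.36)&(C[...,0]>.5)&(C[...,0]<.65)).astype(np.uint8)
n,l,st,ce=cv2.connectedComponentsWithStats(m)
ok=[C[l==i].mean(0).round(4) for i in range(1,n) if st[i,4]>25]
for o in ok: print(o)
print(s['clock'],s['grip_force'])
if len(ok)==4: print(job.sign_off())
E
```

```text
[ 0.5763 -0.1677  0.0497]
[ 0.5818 -0.0983  0.0502]
41.6 0.0
```

```bash
python3 - <<'E'
from h import *
im,_,_,_=load('scene')
cv2.imwrite('pics/s2.png',cv2.resize(im[130:220,255:355],None,fx=6,fy=6,interpolation=cv2.INTER_CUBIC))
E
```

```text
(no output)
```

View pics/s2.png

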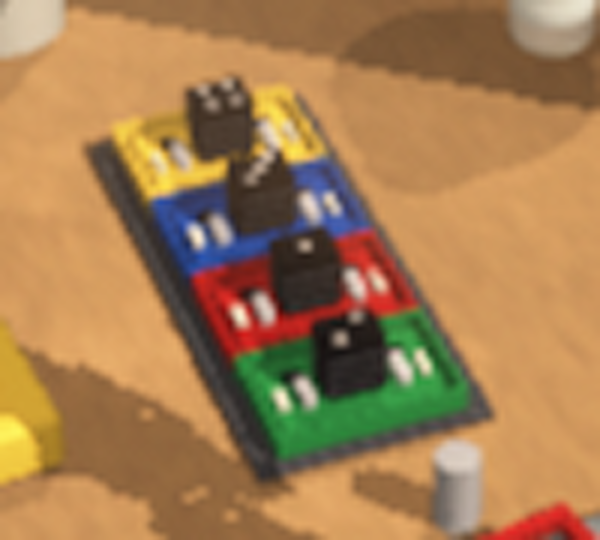

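The four boards lie flat in their own trays: yellow (220,115), blue (262,190), red (305,268) and green (350,350). I'm handing in.

```bash
python3 -c "
from cell import job
print(job.sign_off())"
```

```text
the job is handed in; nothing more can be done
None
```

I put all four boards away in number order, each flat in its own tray, swung the bar fully down again, and handed the job in; the sign-off returned no verdict.

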